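Rub-test the finish samples and fan them out for judging

ROBOT

A 7-joint arm with a two-finger parallel gripper is mounted at the origin on a cart in front of the work surface, level with it; the furniture and walls round the work are solid. World frame = base frame: x ahead of the robot, y to its left, z up, the work surface at z = 0. Lengths are in m, angles in degrees, forces in N, time in s.
With the tool pointing down it reaches from about 0.425 to 0.875 m from the base axis. Payload 4.7 kg.
Tool frame: the origin (TCP) lies midway between the tips of the shut fingers; the grasp point (between the pads) lies 19 mm behind it; z points along the fingers, y is the direction in which the jaws open and shut (so a half turn about z gives the same grasp; the last joint's range is limited). The gripper opens to 87 mm and grips with 3 to 60 N. Pads are 19 mm wide; open, the fingers measure 117 mm over their backs; the gripper's body (75 mm by 190 mm) begins 51 mm behind the grasp point.
Start: joints at [68.016, 18.392, -4.016, 83.108, 1.295, 78.541, -3.26], TCP at [0.252, -0.599, 0.223] pointing down, gripper open.
Joint ranges: [-163.93, 163.93], [-17.29, 119.83], [-79.2, 71.16], [3.27, 140.29], [-89.18, 269.18], [5.43, 117.66], [-154.24, 154.24]. Speed limits (degrees/s): [147.25, 147.25, 180, 180, 180, 180, 180].

INTERFACE

Orientations are given as [roll, pitch, yaw] about the fixed x, y, z axes, in that order (R = Rz(yaw) Ry(pitch) Rx(roll)).
In Python, from cell import env gives the robot as it stands.
- The arm moves only by the tool apply_moves, never from a script. Its argument "targets" is a list of rows, each a list of 2 entries, a list of its own where there are three numbers: the shift along the world's x, y, z in mm, then the turn, a rotation vector about the world's x, y, z in rad. A call has 1 to 8 rows; each row is the pose to reach, as a shift and turn from the pose commanded when the call began; what a row does not reach only later rows make up. A row lasts 1/10 s, in which the tool goes at most 50 mm and 8.59 degrees, less where a joint would pass 70% of its speed; a pose out of reach is approached as far as the arm can. A call with a gripper value outside its range is refused whole. "hand" is the finger opening in mm, from 0 to 87, set as the call begins (left out, the last holds). The fingers move at their own pace and stop on an object; "squeeze" is the grip in N (left out, the last holds). Time passes only in rows, so rows that repeat a pose let the fingers close. It gives the time, the measured TCP pose, the force and the opening at its end, in the units of the state.
- env.get_obs(): the state, without advancing time (a new reading comes with each control period).
- env.read_camera(name): name is "scene" or "top"; returns a dict with "image" (384x512x3 uint8, red, green, blue), "camera_matrix" (3x3 intrinsics, pixels), "k1" (the pictures are not rectified: a ray, as slopes to the right and down, at radius r is drawn at 1 + k1 r^2 times it, then the intrinsics apply), "camera_from_world" (4x4, takes a point from world to camera coordinates). Camera axes: x right, y down, z forward; pixel columns grow to the right and rows downward; lengths in m; the calibration is good to about 2 mm. A picture is of the moment at which its call begins. There is no depth.
- env.sign_off(): hands the job in, once; it reports no verdict.
Trained networks look in a picture, given as the dict that the camera call returned (one of the last four; its "shot" number tells which), for a name from the list of things; names that differ only in an ending like _2 or _b are one class to them, and where a whole thing is asked for, a point or a joint stands for the part that bears it (a point fixed in the world has none). Each returns a list of dicts, best first, with "conf" (0 to 1); they miss things now and then, are a little off and sometimes report something else, mostly with a low value. They report only what shows in the picture. A call takes as long as a camera call. They do not tell look-alikes from the thing itself.
- env.regions_of(picture, target): "region" (384x512 bool, what is visible of it) and "rect" ([left, top, right, bottom] in pixels, round what is visible of it).
The state is a dict: "time_s": time; "qpos": joint angles; "joint_velocities": joint speeds; "effort": joint torques, N m; "tool_pos": TCP position; "tool_rot": TCP orientation; "force": force on the tool from outside, world axes, zero at the start; "wrist_torque": the same for the moment, N m; "grip_width": finger opening in m.
Only numpy, scipy, OpenCV 4.12 (cv2) and the standard library are available. Lean on these libraries where they do the work, as an engineer would, in place of code of your own. Each camera call takes 0.05 s, during which the arm holds its last target. There are 200 camera calls.

TASK

Rub-test every loose wood sample: lay each flat on its own pad of the tester, lengthwise between the end stops, press the counter's zero button right down and let it up, and only then wind the crank by its grip four full turns clockwise, steadily and no quicker than a turn every two seconds, leaving it parked with the grip away from the pads. Then take the samples out and shingle them in a straight row lengthwise down the display tray, the first with one end up on the header bar, each next overlapping the one before by a third to a half. Leave the wax tin and the masking tape alone.

Things in the scene. Friction and masses are not known exactly. Their poses are not given: they have to be found in the camera images.
- tester: Hand-cranked rub tester, a fixed grey bench instrument, x -67 to +200 mm, y -163 to +163 mm (in front of x = 22 only to y = +53). Origin on the crank's vertical axis at table level; +x runs from the crank to the three specimen pads, z up. Base plate top z = 18 mm. Guide rods along y = +-149 mm with end blocks 61 mm high. Counter case at the front, y = -157 to -79 mm, top z = 51 mm.
- bridge: Bridge bar across the tester (along its y), top z = 60 mm, axes as the tester's, origin at table level under its rod pin. The crank's rod moves it along tester x; it carries a spring-loaded domed rubbing foot in line with each pad. Parked, its feet end at tester x = 79 mm, clear of the pads; each turn strokes them over the samples to x = 155 mm and back.
- pad_0 (a point): Middle of the top of the first specimen pad (tester x = 133, y = +84, z = 23 mm), axes as the tester's. A rubber strip 102 mm long (tester x), 40 mm wide, 5 mm above the plate; fingers pass down beside it. A sample lies between steel end stops (6 mm above the pad, 104 mm apart inside) and thin side pins (9 mm above it, 63 mm apart inside, 38 mm before and behind the middle).
- pad_1 (a point): The same for the middle pad (tester x = 133, y = 0, z = 23 mm).
- pad_2 (a point): The same for the third pad (tester x = 133, y = -84, z = 23 mm).
- crank_axis (a point): Point on the crank's vertical axis at the height of the middle of the grip (104 mm above the table); axes as the tester's.
- grip_mid (a point): Middle of the crank's wooden grip, an upright barrel 26 mm in diameter, z = 81 to 127 mm above the table, open all round and above (rod and arm below it reach z = 79 mm). It spins freely on its pin, 45 mm from the crank axis. Its axes spin with it.
- crank (a joint): Crank angle in rad: 0 parked (grip on the tester's -x side of the axis, away from the pads), growing clockwise seen from above and counting on over full turns (6.283 each). At angle a the grip stands at tester x = -45 cos a, y = +45 sin a mm. It turns stiffly (some 2 to 8 N at the grip) and stays where it is left. Starts within 0.2 of 0.
- zero_button (a joint): Travel of the counter's zero button in m: 0 released, 0.006 fully down; its spring takes 1.5 N at first, 5 N fully down, and brings it back.
- zero_button_top (a point): Middle of the top of the zero button, a black cap 24 mm in diameter in a dark collar on the counter case, 73 mm above the table; pressed straight down.
- tray: Display tray, a fixed plywood board 280 x 120 mm, floor 10 mm above the table. Origin on the table under its middle; the row runs along its x axis. Across its +x end lies a header bar 12 mm higher than the floor (tray x = 92 to 136 mm). Beads along its sides (y = +-57 mm) and its -x end stand 4 mm above the floor.
- header_edge (a point): Middle of the header bar's top front edge (tray x = 92, y = 0, z = 22 mm), axes as the tray's. A sample is shingled when its +x end rests on this bar, or on the sample laid before, and it slopes down to the tray floor.
- wax_tin: Bystander: round tin of wax, 68 mm across, 43 mm high, origin at the middle of its underside; stays where it is.
- masking_tape: Bystander: flat roll of masking tape, 98 mm across, 25 mm high, origin at the middle of its underside; stays where it is.
- sample_0: Flat wooden finish sample, 46 mm wide (its x), 88 mm long (its y), 10 mm thick (z), about 50 g, with a small hanging hole near one end. Origin at the middle of its underside. Lies flat on the table at the start. Two or three of the four samples are present; None if absent.
- sample_1: Flat wooden finish sample, 50 mm wide (its x), 94 mm long (its y), 12 mm thick (z), about 50 g, with a small hanging hole near one end. Origin at the middle of its underside. Lies flat on the table at the start. Two or three of the four samples are present; None if absent.
- sample_2: Flat wooden finish sample, 54 mm wide (its x), 88 mm long (its y), 12 mm thick (z), about 50 g, with a small hanging hole near one end. Origin at the middle of its underside. Lies flat on the table at the start. Two or three of the four samples are present; None if absent.
- sample_3: Flat wooden finish sample, 46 mm wide (its x), 94 mm long (its y), 10 mm thick (z), about 50 g, with a small hanging hole near one end. Origin at the middle of its underside. Lies flat on the table at the start. Two or three of the four samples are present; None if absent.
There are look-alikes about, which are no part of the job. Leave any yellow look-alike of the sample_0 alone. What is shaped like the sample_2 but green is not meant.

How it is judged:
By the outcome, as a careful person would: the job done as asked, in the order asked, and still so for the second after the job is handed in, with the robot touching nothing.
Of sample_0, sample_1, sample_2, sample_3 only 2 to 3 are there at a start; the rules pass over those that are not, and their reading is None.
At some moment in a run one of sample_0, sample_1, sample_2, sample_3 may be knocked a few centimetres aside while the robot is not near it.
Once in a run the grip may slacken for a moment while it holds something.
It also fails if it takes over 210 s, if anything falls off the work surface, if the arm or the gripper's body presses on something with over 40 N, if the wrist force passes 120 N, or if a joint passes its speed limit or range.

## Working session

There is one attempt and no reset: what is moved stays moved. The work goes in short steps, Python scripts to look and compute and a tool call to move; the robot and the scene stay as the last step left them, time stands still between calls to the robot, and variables do not carry over. Pictures are saved under pics/ and viewed, about 12 in all and at most 16, crops included, and the job is handed in when it is done.

Besides the shell and the picture viewer there is one more tool, called after ">>>" as name(argument=value, ...), one argument or row to a line, values as JSON. apply_moves: Moves the arm, as the interface text tells. Its arguments: {"type":"object","properties":{"targets":{"type":"array","items":{"type":"array"}},"hand":{"type":"number"},"squeeze":{"type":"number"}},"required":["targets"]}

```bash
ls; mkdir -p pics; cat > h.py <<'E'
import numpy as np, cv2
from cell import env
def shot(cam): return env.read_camera(cam)
def save(p,name,box=None,scale=1):
    im=p["image"][:,:,::-1]
    if box: im=im[box[1]:box[3],box[0]:box[2]]
    cv2.imwrite("pics/"+name,cv2.resize(im,None,fx=scale,fy=scale,interpolation=cv2.INTER_CUBIC))
def proj(p,P):
    P=np.atleast_2d(P); T=np.array(p["camera_from_world"]); c=P@T[:3,:3].T+T[:3,3]
    s=c[:,:2]/c[:,2:]; s=s*(1+p["k1"]*(s**2).sum(1,keepdims=True)); K=np.array(p["camera_matrix"])
    return s@K[:2,:2].T+K[:2,2]
def ray(p,uv,z):
    """pixels -> world points at height z"""
    uv=np.atleast_2d(np.float64(uv)); K=np.array(p["camera_matrix"])
    d=(uv-K[:2,2])@np.linalg.inv(K[:2,:2]).T; s=d.copy()
    for _ in range(20): s=d/(1+p["k1"]*(s**2).sum(1,keepdims=True))
    T=np.array(p["camera_from_world"]); R=T[:3,:3]; o=-R.T@T[:3,3]
    w=np.c_[s,np.ones(len(s))]@R; return o+w*((z-o[2])/w[:,2:])
def rect(p,region,z):
    """region -> min-area rect in world at height z: centre, sizes, angle deg of long side"""
    c=max(cv2.findContours(region.astype(np.uint8),cv2.RETR_EXTERNAL,cv2.CHAIN_APPROX_NONE)[0],key=cv2.contourArea)
    w=ray(p,c[:,0,:],z)[:,:2]*1000
    b=cv2.boxPoints(cv2.minAreaRect(w.astype(np.float32)))
    e1,e2=b[1]-b[0],b[2]-b[1]
    if np.linalg.norm(e1)<np.linalg.norm(e2): e1,e2=e2,e1
    return b.mean(0),np.linalg.norm(e1),np.linalg.norm(e2),np.degrees(np.arctan2(e1[1],e1[0]))
E
python3 - <<'E'
from h import *
o=env.get_obs(); print(o["tool_pos"],o["tool_rot"],o["time_s"])
for cam in("top","scene"):
    p=shot(cam); save(p,cam+"0.png",scale=1.5)
    T=np.array(p["camera_from_world"]); print(cam,-T[:3,:3].T@T[:3,3],T[2,:3])
    for n in["tester","bridge","tray","wax_tin","masking_tape","sample_0","sample_1","sample_2","sample_3","grip_mid","zero_button_top"]:
        for r in env.regions_of(p,n)[:5]:
            z={"sa":.011,"tr":.01,"br":.06,"ze":.073,"gr":.127}.get(n[:2],0)
            if cam=="top": c,a,b,t=rect(p,r["region"],z); print(n,round(r["conf"],2),np.round(r["rect"]),c.round(),round(a),round(b),round(t,1),np.median(p["image"][r["region"]],0))
            else: print(n,round(r["conf"],2),np.round(r["rect"]))
E
```

```text
pics
[ 0.25152749 -0.59873616  0.2214453 ] [-1.79887596e+02  4.28622582e-03  2.27915134e+01] 0.0
top [0.36044953 0.01292527 1.40563516] [ 0.09328254 -0.01100809 -0.99557882]
tester 0.72 [201. 135. 294. 210.] [548.  11.] 334 276 89.9 [69. 77. 81.]
bridge 0.92 [202. 168. 293. 181.] [539.  96.] 147 34 89.4 [136. 139. 148.]
tray 0.7 [106. 152. 192. 210.] [504. 362.] 284 124 67.4 [127. 108.  85.]
wax_tin 0.78 [311. 109. 328. 129.] [ 750. -249.] 77 68 -43.5 [144.  146.  143.5]
masking_tape 0.5 [292. 228. 323. 259.] [ 297. -208.] 104 93 64.9 [112. 102.  77.]
sample_0 0.78 [317. 200. 341. 218.] [ 427. -286.] 87 44 -79.1 [56. 42. 33.]
sample_0 0.78 [338. 254. 361. 280.] [ 220. -353.] 91 62 21.7 [28. 92. 40.]
sample_0 0.64 [352. 174. 379. 192.] [ 518. -416.] 89 50 -62.0 [155. 130.  28.]
sample_0 0.61 [316. 152. 344. 169.] [ 592. -282.] 86 53 -75.8 [120. 109.  83.]
sample_1 0.78 [317. 200. 341. 218.] [ 427. -286.] 87 44 -79.1 [56. 42. 33.]
sample_1 0.78 [338. 254. 361. 280.] [ 220. -353.] 91 62 21.7 [28. 92. 40.]
sample_1 0.64 [352. 174. 379. 192.] [ 518. -416.] 89 50 -62.0 [155. 130.  28.]
sam
[... 1083 characters left out ...]
1. 247. 254. 338.]
wax_tin 0.83 [227. 127. 245. 146.]
wax_tin 0.42 [273. 183. 287. 195.]
masking_tape 0.94 [326. 167. 352. 191.]
sample_0 0.79 [306. 149. 318. 168.]
sample_0 0.61 [298. 126. 309. 140.]
sample_0 0.5 [357. 157. 384. 172.]
sample_0 0.46 [262. 140. 284. 155.]
sample_1 0.79 [306. 149. 318. 168.]
sample_1 0.61 [298. 126. 309. 140.]
sample_1 0.5 [357. 157. 384. 172.]
sample_1 0.46 [262. 140. 284. 155.]
sample_2 0.79 [306. 149. 318. 168.]
sample_2 0.61 [298. 126. 309. 140.]
sample_2 0.5 [357. 157. 384. 172.]
sample_2 0.46 [262. 140. 284. 155.]
sample_3 0.79 [306. 149. 318. 168.]
sample_3 0.61 [298. 126. 309. 140.]
sample_3 0.5 [357. 157. 384. 172.]
sample_3 0.46 [262. 140. 284. 155.]
```

View pics/top0.png

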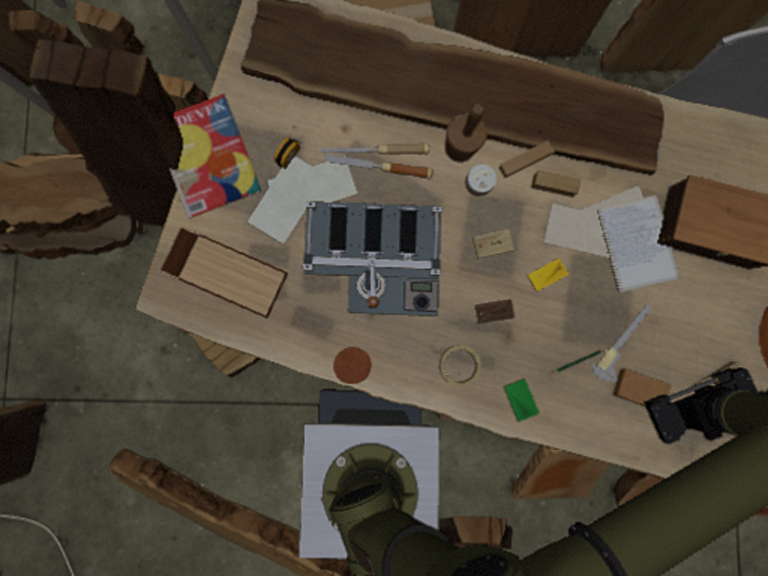

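```bash
python3 - <<'E'
from h import *
p=shot("top"); save(p,"crop1.png",(300,145,385,285),4); save(p,"tester1.png",(100,125,300,215),4)
E
```

```text
(no output)
```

View pics/crop1.png

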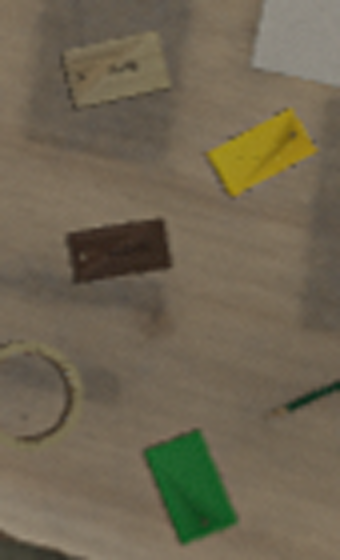

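View pics/tester1.png

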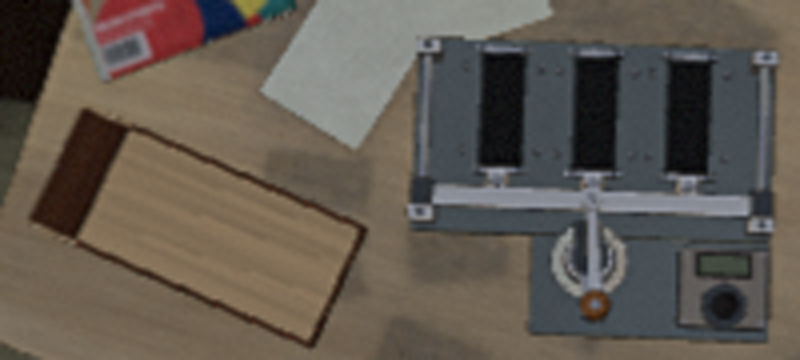

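```bash
python3 - <<'E'
from h import *
p=shot("top"); im=p["image"]
for c,(u,v) in {"light":(329,162),"dark":(329,207),"brownblk":(428,258),"blk2":(371,121),"blk1":(351,105)}.items(): print(c,ray(p,(u,v),.011).round(3))
# tester model fit: silver frame corners by hand-projecting
def corners(o,th,z,pts):
    c,s=np.cos(th),np.sin(th); return np.array([[o[0]+c*x-s*y,o[1]+s*x+c*y,z] for x,y in pts])
o=(.48,.011)
print(proj(p,corners(o,0,.018,[(-.067,-.163),(.2,-.163),(.2,.163),(.022,.163)])).round(1))
b=env.regions_of(p,"tester")[0]["region"]; 
u,v=np.where(b)[::-1]; 
h=cv2.convexHull(np.c_[u,v].astype(np.int32))
ap=cv2.approxPolyDP(h,2,True)[:,0]; print(ap.tolist()); print(ray(p,ap,.018).round(3).tolist())
t=env.regions_of(p,"tray")[0]["region"]; u,v=np.where(t)[::-1]; ap=cv2.approxPolyDP(cv2.convexHull(np.c_[u,v].astype(np.int32)),2,True)[:,0]; print(ap.tolist()); print(ray(p,ap,.01).round(3).tolist())
E
```

```text
light [[ 0.592 -0.284  0.011]]
dark [[ 0.428 -0.285  0.011]]
brownblk [[ 0.258 -0.635  0.011]]
blk2 [[ 0.747 -0.436  0.011]]
blk1 [[ 0.805 -0.363  0.011]]
[[292.  210.2]
 [293.2 136.6]
 [203.4 134.1]
 [201.6 183. ]]
[[292, 209], [281, 211], [235, 208], [203, 182], [204, 135], [291, 137]]
[[0.417, -0.152, 0.018], [0.409, -0.113, 0.018], [0.416, 0.052, 0.018], [0.506, 0.169, 0.018], [0.677, 0.172, 0.018], [0.678, -0.144, 0.018]]
[[190, 185], [177, 211], [107, 181], [107, 178], [123, 152], [187, 180]]
[[0.494, 0.216, 0.01], [0.4, 0.259, 0.01], [0.501, 0.512, 0.01], [0.512, 0.512, 0.01], [0.608, 0.461, 0.01], [0.512, 0.228, 0.01]]
```

```bash
cat > fit.py <<'E'
from h import *
from scipy.optimize import least_squares
def T2(q,P):
    P=np.atleast_2d(np.float64(P)); c,s=np.cos(q[2]),np.sin(q[2])
    return np.c_[q[0]+c*P[:,0]-s*P[:,1],q[1]+s*P[:,0]+c*P[:,1],P[:,2]]
def box(p,blob,L,W,z,q0):
    """fit pose (x,y,yaw of L axis) of an LxW outline at height z to blob mask (soft raster match)"""
    H,Wd=blob.shape; S=4
    big=cv2.GaussianBlur(cv2.resize(blob.astype(np.float32),None,fx=1,fy=1),(0,0),1.0)
    def ren(q):
        c=np.array([(L/2,W/2,z),(L/2,-W/2,z),(-L/2,-W/2,z),(-L/2,W/2,z)])
        uv=proj(p,T2(q,c)); m=np.zeros((H,Wd),np.uint8); 
        m=np.zeros((H*S,Wd*S),np.uint8); cv2.fillPoly(m,[np.round(((uv+.5)*S-.5)*16).astype(np.int32)],255,shift=4)
        return cv2.GaussianBlur(cv2.resize(m,(Wd,H),interpolation=cv2.INTER_AREA).astype(np.float32)/255,(0,0),1.0)
    from scipy.optimize import minimize
    f=lambda d:((ren(q0+d*[.001,.001,.01])-big)**2).sum()
    r=minimize(f,np.zeros(3),method="Nelder-Mead",options=dict(initial_simplex=np.array([[0,0,0],[6,0,0],[0,6,0],[0,0,8]],float),xatol=.05,fatol=1e-3))
    return q0+r.x*[.001,.001,.01],r.fun
E
python3 - <<'E'
from fit import *
p=shot("top"); im=p["image"]
# pads
g=im.max(2); u0,v0=np.meshgrid(range(512),range(384))
m=((g<35)&(u0>205)&(u0<290)&(v0>130)&(v0<172)).astype(np.uint8)
n,l,st,ce=cv2.connectedComponentsWithStats(m); 
cs=[tuple(ce[i]) for i in range(1,n) if st[i,4]>60]; print(cs,[st[i].tolist() for i in range(1,n) if st[i,4]>60])
cs=sorted(cs); cs_w=ray(p,np.array(cs),.023)[:,:2]; print(cs_w)
r=least_squares(lambda q:(T2(q,[(.133,.084,.023),(.133,0,.023),(.133,-.084,.023)])[:,:2]-cs_w).ravel(),[.48,.01,0]); q=r.x
print("tester",q,r.fun)
print("pred grip top/button",proj(p,T2(q,[(-.045,0,.127),(0.,0,.104),])))
print("frame px",proj(p,T2(q,[(.2,.163,.018),(.2,-.163,.018),(-.067,-.163,.018)])))
for n in["grip_mid"]:
    for r in env.regions_of(p,n)[:1]:
        v,u=np.where(r["region"]); print(n,u.mean(),v.mean(),ray(p,(u.mean(),v.mean()),.115))
b=((g<45)&(u0>274)&(u0<290)&(v0>192)&(v0<207)); v,u=np.where(b); w=ray(p,(u.mean(),v.mean()),.071)[0]; print("button",u.mean(),v.mean(),b.sum(),w)
# samples
hs={"light":(329,162,.054,.012),"dark":(329,207,.046,.010)}
R=env.regions_of(p,"sample_0")
for k,(a,b_,W,t) in hs.items():
    rr=[x for x in R if x["region"][b_,a]][0]["region"]
    c,L_,W_,th=rect(p,rr,t)
    for LL,WW in((.088,.046),(.094,.050),(.088,.054),(.094,.046)):
        print(k,LL,WW,*box(p,rr,LL,WW,t,np.array([c[0]/1e3,c[1]/1e3,np.radians(th)])))
t=env.regions_of(p,"tray")[0]["region"]
print("tray",*box(p,t,.28,.12,.012,np.array([.504,.362,1.17])))
E
```

```text
[(np.float64(225.17948717948718), np.float64(152.10256410256412)), (np.float64(248.5), np.float64(152.8941605839416)), (np.float64(271.64963503649636), np.float64(153.92700729927006))] [[220, 139, 11, 28, 273], [243, 139, 12, 28, 274], [266, 140, 12, 28, 274]]
[[ 0.61550865  0.09275261]
 [ 0.61496481  0.00876007]
 [ 0.61348535 -0.07475001]]
tester [ 0.48166264  0.0105273  -0.01207855] [ 0.00015886  0.00016215 -0.00031187  0.00016082  0.00015302 -0.00032297]
pred grip top/button [[246.6550627  200.56907046]
 [247.14528945 187.62560701]]
frame px [[204.18747572 133.18643666]
 [293.97648527 136.75620737]
 [291.9448977  210.2742296 ]]
grip_mid 247.95454545454547 201.0681818181818 [[0.43583221 0.00669067 0.115     ]]
button 280.7843137254902 200.05882352941177 51 [ 0.44481898 -0.1064107   0.071     ]
light 0.088 0.046 [ 0.590108   -0.28053177 -1.33694816] 5.687392234802246
light 0.094 0.05 [ 0.59121131 -0.2819572  -1.33804112] 14.534913063049316
light 0.088 0.054 [ 0.5906669  -0.28074962 -1.31378973] 7.821014404296875
light 0.094 0.046 [ 0.59059288 -0.28063024 -1.33491517] 15.080902099609375
dark 0.088 0.046 [ 0.42831739 -0.28678132 -1.41035889] 0.9390008449554443
dark 0.094 0.05 [ 0.42819991 -0.28706006 -1.40080384] 14.186121940612793
dark 0.088 0.054 [ 0.42737424 -0.28637666 -1.40213936] 20.02838706970215
dark 0.094 0.046 [ 0.42814059 -0.28564059 -1.38678507] 6.1052751541137695
tray [0.50517949 0.36267609 1.17733615] 19.350242614746094
```

>>> apply_moves(
  targets=[
    [[176, 312, -60], [0, 0, 1.333]],
    [[176, 312, -60], [0, 0, 1.333]],
    [[176, 312, -60], [0, 0, 1.333]],
    [[176, 312, -60], [0, 0, 1.333]],
    [[176, 312, -60], [0, 0, 1.333]],
    [[176, 312, -60], [0, 0, 1.333]],
    [[176, 312, -60], [0, 0, 1.333]],
    [[176, 312, -60], [0, 0, 1.333]],
  ],
  hand=87,
)

```text
time_s: 2.4
tool_pos: [0.4306, -0.2807, 0.1622]
tool_rot: [179.9, -0.1, 92.4]
force: [0.3, -0.5, -0.5]
grip_width: 0.0873
```

>>> apply_moves(
  targets=[
    [[0, 0, -50], [0, 0, 0.133]],
    [[0, 0, -100], [0, 0, 0.133]],
    [[0, 0, -120], [0, 0, 0.133]],
    [[0, 0, -120], [0, 0, 0.133]],
    [[0, 0, -120], [0, 0, 0.133]],
  ],
)

```text
time_s: 2.9
tool_pos: [0.4283, -0.2875, 0.0433]
tool_rot: [180.0, 0.0, 99.2]
force: [-0.9, -1.0, 0.3]
grip_width: 0.087
```

```bash
python3 - <<'E'
from h import *
o=env.get_obs(); print(o["tool_pos"],o["tool_rot"])
p=shot("top"); save(p,"g1.png",(290,170,370,240),5)
p=shot("scene"); save(p,"g1s.png",(270,110,350,200),5)
E
```

```text
[ 0.42832766 -0.28751327  0.04327133] [1.79958497e+02 1.89998167e-02 9.91701844e+01]
```

View pics/g1s.png

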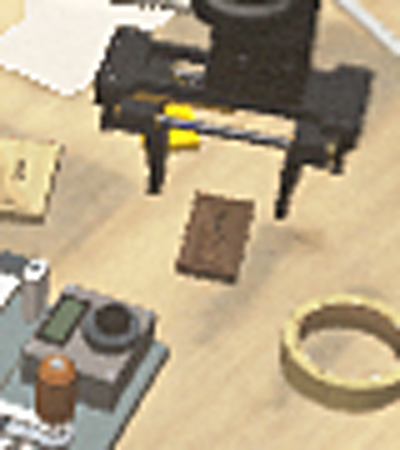

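>>> apply_moves(
  targets=[
    [[0, 0, -20], [0, 0, 0]],
    [[0, 0, -38], [0, 0, 0]],
    [[0, 0, -39], [0, 0, 0]],
    [[0, 0, -39], [0, 0, 0]],
  ],
)

```text
time_s: 3.4
tool_pos: [0.4286, -0.2878, 0.0048]
tool_rot: [179.9, 0.1, 99.2]
force: [0.5, 0.3, 0.5]
grip_width: 0.0868
```

>>> apply_moves(
  targets=[
    [[0, 0, 0], [0, 0, 0]],
    [[0, 0, 0], [0, 0, 0]],
    [[0, 0, 0], [0, 0, 0]],
    [[0, 0, 0], [0, 0, 0]],
    [[0, 0, 0], [0, 0, 0]],
    [[0, 0, 0], [0, 0, 0]],
  ],
  hand=30,
  squeeze=25,
)

```text
time_s: 4.0
tool_pos: [0.4278, -0.2873, 0.0036]
tool_rot: [180.0, 0.0, 99.2]
force: [-0.8, -0.1, 1.4]
grip_width: 0.0469
```

>>> apply_moves(
  targets=[
    [[0, 0, 40], [0, 0, 0]],
    [[0, 0, 80], [0, 0, 0]],
    [[30, 35, 110], [0, 0, -0.15]],
    [[60, 70, 110], [0, 0, -0.3]],
    [[90, 105, 110], [0, 0, -0.45]],
    [[120, 140, 110], [0, 0, -0.6]],
    [[150, 175, 110], [0, 0, -0.75]],
    [[175, 200, 110], [0, 0, -0.9]],
  ],
)

```text
time_s: 4.8
tool_pos: [0.6023, -0.0871, 0.1134]
tool_rot: [-180.0, 0.0, 51.6]
force: [0.3, -0.8, -0.2]
grip_width: 0.0457
```

>>> apply_moves(
  targets=[
    [[11, 12, 0], [0, 0, -0.15]],
    [[11, 12, 0], [0, 0, -0.3]],
    [[11, 12, 0], [0, 0, -0.45]],
    [[11, 12, 0], [0, 0, -0.6]],
    [[11, 12, 0], [0, 0, -0.75]],
    [[11, 12, -20], [0, 0, -0.844]],
    [[11, 12, -50], [0, 0, -0.844]],
    [[11, 12, -50], [0, 0, -0.844]],
  ],
)

```text
time_s: 5.6
tool_pos: [0.6089, -0.0763, 0.0592]
tool_rot: [-179.9, 0.5, 3.6]
force: [-1.5, 0.0, -0.5]
grip_width: 0.0455
```

```bash
python3 - <<'E'
from fit import *
o=env.get_obs(); print(o["tool_pos"],o["tool_rot"],o["grip_width"],o["force"])
p=shot("scene"); save(p,"pl1.png",(215,125,305,215),6)
q=[.4817,.0105,-.0121]
print(((proj(p,T2(q,[(.133,-.084,.023),(.082,-.064,.023),(.184,-.064,.023)]))-[215,125])*6).round())
p=shot("top"); save(p,"pl1t.png",(240,120,300,190),5)
E
```

```text
[ 0.60893362 -0.07625101  0.05922148] [-179.91051823    0.49476158    3.61610844] 0.04551662513281227 [-1.50945804  0.02010278 -0.49247122]
[[169. 288.]
 [230. 336.]
 [ 79. 283.]]
```

View pics/pl1.png

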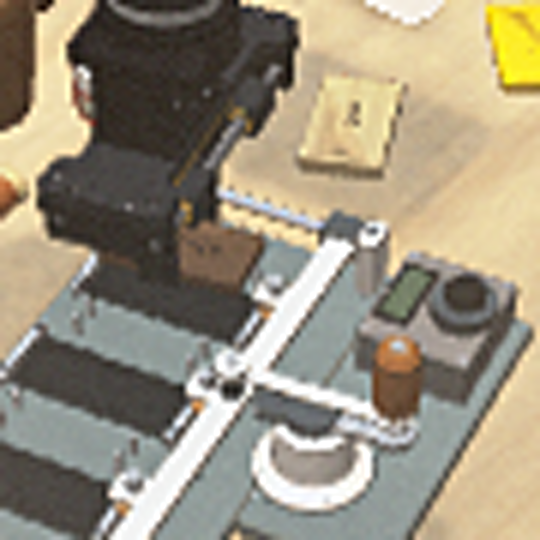

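>>> apply_moves(
  targets=[
    [[0, 0, 0], [0, 0, 0]],
    [[0, 0, 0], [0, 0, 0]],
    [[0, 0, 0], [0, 0, 0]],
  ],
)

```text
time_s: 6.0
tool_pos: [0.6135, -0.0766, 0.0649]
tool_rot: [180.0, -0.1, 3.6]
force: [0.3, -0.8, -0.3]
grip_width: 0.0463
```

>>> apply_moves(
  targets=[
    [[0, 1.5, 0], [0, 0, -0.075]],
    [[0, 1.5, -15], [0, 0, -0.075]],
    [[0, 1.5, -28], [0, 0, -0.075]],
    [[0, 1.5, -34], [0, 0, -0.075]],
    [[0, 1.5, -37], [0, 0, -0.075]],
    [[0, 1.5, -38], [0, 0, -0.075]],
    [[0, 1.5, -38], [0, 0, -0.075]],
  ],
)

```text
time_s: 6.7
tool_pos: [0.6111, -0.075, 0.0266]
tool_rot: [180.0, 0.2, -0.6]
force: [-7.6, 0.0, 12.1]
grip_width: 0.0455
```

```bash
python3 - <<'E'
from fit import *
p=shot("scene"); save(p,"pl2.png",(215,125,305,195),8)
q=[.4817,.0105,-.0121]
print(((proj(p,T2(q,[(.133,-.084,.023),(.081,-.064,.029),(.185,-.064,.029),(.081,-.104,.029),(.185,-.104,.029)]))-[215,125])*8).round())
E
```

```text
[[226. 385.]
 [308. 440.]
 [102. 367.]
 [349. 383.]
 [146. 313.]]
```

View pics/pl2.png

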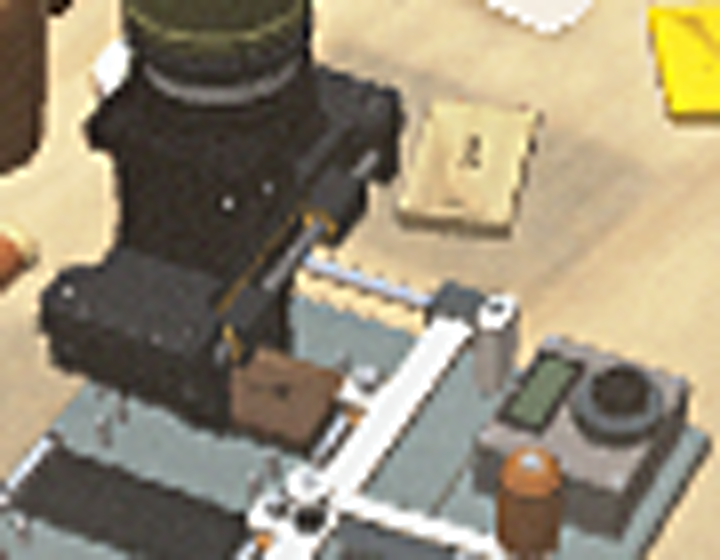

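>>> apply_moves(
  targets=[
    [[0, 0, 10], [0, 0, 0]],
    [[0, 0, 20], [0, 0, 0]],
    [[0, 0, 20], [0, 0, 0]],
    [[0, 0, 20], [0, 0, 0]],
  ],
)

```text
time_s: 7.15
tool_pos: [0.6131, -0.0751, 0.0459]
tool_rot: [180.0, -0.1, -0.7]
force: [-1.0, 0.9, -0.1]
grip_width: 0.0453
```

```bash
python3 - <<'E'
from fit import *
o=env.get_obs(); t=o["tool_pos"]; print(t,o["tool_rot"],o["grip_width"])
p=shot("scene"); B=(230,150,275,195); save(p,"pl3.png",B,13)
im=p["image"].astype(int)
# predicted sample corners for several x offsets, bottom at tool z-.0036
z=t[2]-.0036
for dx in(0,-.008):
    c=proj(p,[(t[0]-.044+dx,t[1]+s*.023,z+h) for s in(1,-1) for h in(0,.01)])
    print(dx,((c-[230,150])*13).round().tolist())
E
```

```text
[ 0.61309482 -0.07512232  0.04587259] [ 1.79990186e+02 -5.19072338e-02 -6.98337751e-01] 0.04532543071963573
0 [[277.0, 351.0], [276.0, 324.0], [353.0, 246.0], [353.0, 219.0]]
-0.008 [[303.0, 360.0], [303.0, 333.0], [379.0, 254.0], [379.0, 227.0]]
```

View pics/pl3.png

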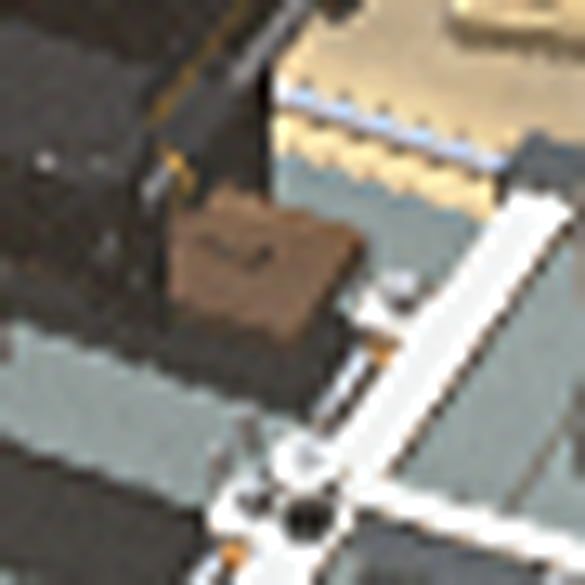

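>>> apply_moves(
  targets=[
    [[3, 0, 0], [0, 0, 0]],
    [[3, 0, -10], [0, 0, 0]],
    [[3, 0, -15], [0, 0, 0]],
    [[3, 0, -17], [0, 0, 0]],
    [[3, 0, -18], [0, 0, 0]],
    [[3, 0, -18], [0, 0, 0]],
  ],
)

```text
time_s: 7.8
tool_pos: [0.6156, -0.075, 0.0273]
tool_rot: [180.0, 0.0, -0.7]
force: [-0.4, -0.6, -0.3]
grip_width: 0.0455
```

>>> apply_moves(
  targets=[
    [[0, 0, 0], [0, 0, 0]],
    [[0, 0, 0], [0, 0, 0]],
    [[0, 0, 0], [0, 0, 0]],
    [[0, 0, 15], [0, 0, 0]],
    [[0, 0, 55], [0, 0, 0]],
    [[0, 0, 95], [0, 0, 0]],
    [[0, 0, 120], [0, 0, 0]],
    [[0, -40, 120], [0, 0, 0]],
  ],
  hand=64,
)

```text
time_s: 8.6
tool_pos: [0.6201, -0.1074, 0.1549]
tool_rot: [-179.8, -0.6, -0.1]
force: [1.3, 0.5, -0.6]
grip_width: 0.064
```

>>> apply_moves(
  targets=[
    [[-24, -167, -30], [0, 0, 1.82]],
    [[-24, -167, -30], [0, 0, 1.82]],
    [[-24, -167, -30], [0, 0, 1.82]],
    [[-24, -167, -30], [0, 0, 1.82]],
    [[-24, -167, -30], [0, 0, 1.82]],
    [[-24, -167, -30], [0, 0, 1.82]],
    [[-24, -167, -30], [0, 0, 1.82]],
    [[-24, -167, -30], [0, 0, 1.82]],
  ],
  hand=87,
)

```text
time_s: 9.4
tool_pos: [0.592, -0.2823, 0.1191]
tool_rot: [179.9, 0.0, 68.0]
force: [-0.1, -0.4, -0.0]
grip_width: 0.0868
```

```bash
python3 - <<'E'
from fit import *
o=env.get_obs(); t=o["tool_pos"]; print(t,o["tool_rot"],o["grip_width"])
p=shot("scene"); save(p,"s4.png",(215,120,315,190),8)
for r in env.regions_of(p,"sample_0"): print(r["conf"],r["rect"],np.median(p["image"][r["region"]],0))
c=[(.133+i*.044,-.084+j*.023,.033) for i in(-1,1) for j in(-1,1)]
print(((proj(p,T2([.4817,.0105,-.0121],c))-[215,120])*8).round().tolist())
p=shot("top"); cv2.imwrite("pics/s4t.png",p["image"][:,:,::-1])
for r in env.regions_of(p,"sample_0"):
    m=np.median(p["image"][r["region"]],0); print(r["conf"],r["rect"],m,rect(p,r["region"],.033 if r["rect"][1]<200 and r["rect"][0]<300 else .012))
E
```

```text
[ 0.5919803  -0.28227039  0.11908321] [1.79920348e+02 8.66174923e-03 6.80407052e+01] 0.0868116341394389
0.68 [357.9, 158.7, 384.2, 171.0] [ 73. 174.  79.]
0.63 [294.4, 122.8, 309.8, 140.5] [253. 234.  37.]
0.52 [228.7, 165.6, 256.3, 180.8] [127. 102.  81.]
0.51 [265.1, 138.1, 282.2, 154.9] [230. 209. 155.]
[[336.0, 407.0], [288.0, 472.0], [164.0, 348.0], [113.0, 410.0]]
0.67 [266.1, 139.9, 277.0, 167.4] [61. 46. 37.] (array([613.9558 , -73.71646], dtype=float32), np.float32(87.24836), np.float32(45.029858), np.float32(-2.5115175))
0.54 [314.2, 152.7, 326.9, 169.4] [121. 106.  82.] (array([ 595.33527, -249.56749], dtype=float32), np.float32(60.63245), np.float32(34.06451), np.float32(-29.942438))
```

View pics/s4.png

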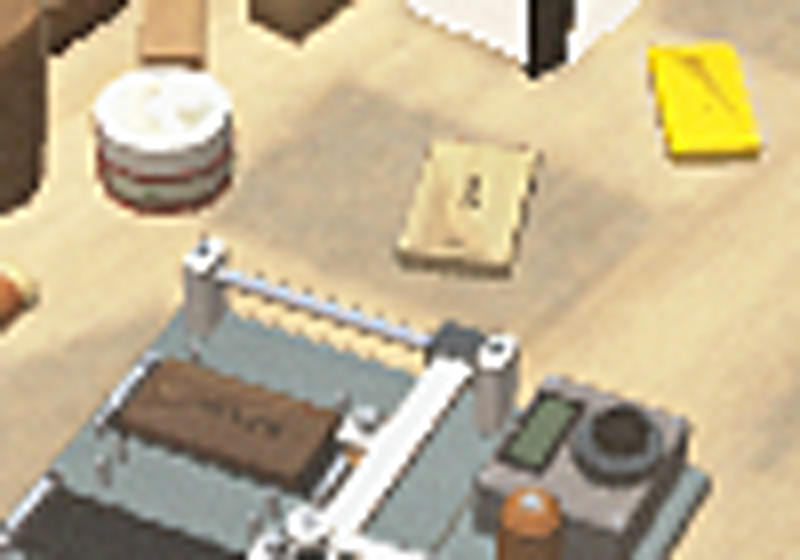

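```bash
python3 - <<'E'
from fit import *
p=shot("scene")
for r in env.regions_of(p,"sample_2"):
    if abs(r["rect"][0]-265)<6:
        print(rect(p,r["region"],.008)); c=ray(p,[(273.75,145.6)],.012); print(c)
# hand corners of top face in s4 crop
cr=np.array([(432,143),(540,152),(508,268),(397,255)])/8-.4+[215,120]
w=ray(p,cr,.012)[:,:2]*1e3; print(w.round(1),w.mean(0)); d=w[3]-w[0]+w[2]-w[1]; e=w[1]-w[0]+w[2]-w[3]; print(np.degrees(np.arctan2(d[1],d[0])),np.degrees(np.arctan2(e[1],e[0])),np.hypot(*d)/2,np.hypot(*e)/2)
E
```

```text
(array([ 588.6652, -279.7327], dtype=float32), np.float32(101.84629), np.float32(55.46033), np.float32(-75.429924))
[[ 0.58473086 -0.27635105  0.012     ]]
[[ 624.8 -314.3]
 [ 572.9 -331.4]
 [ 550.9 -242.4]
 [ 603.  -227.7]] [ 587.90228327 -278.93885867]
104.00472997542603 -162.98121383834166 90.50806469008896 54.397093211194864
```

>>> apply_moves(
  targets=[
    [[0, 0, 0], [0, 0, 0.628]],
    [[0, 0, 0], [0, 0, 0.628]],
    [[0, 0, 0], [0, 0, 0.628]],
    [[0, 0, 0], [0, 0, 0.628]],
    [[0, 0, 0], [0, 0, 0.628]],
    [[0, 0, 0], [0, 0, 0.628]],
    [[0, 0, 0], [0, 0, 0.628]],
  ],
)

```text
time_s: 10.4
tool_pos: [0.5917, -0.282, 0.1177]
tool_rot: [180.0, 0.0, 103.5]
force: [0.4, 0.7, 0.1]
grip_width: 0.0869
```

>>> apply_moves(
  targets=[
    [[-1, -1, -50], [0, 0, 0]],
    [[-1, -1, -90], [0, 0, 0]],
    [[-1, -1, -108], [0, 0, 0]],
    [[-1, -1, -113], [0, 0, 0]],
    [[-1, -1, -113], [0, 0, 0]],
    [[-1, -1, -113], [0, 0, 0]],
  ],
)

```text
time_s: 11.0
tool_pos: [0.5925, -0.2835, 0.0069]
tool_rot: [179.8, 0.1, 103.7]
force: [-0.1, 1.0, 0.3]
grip_width: 0.087
```

>>> apply_moves(
  targets=[
    [[0, 0, 0], [0, 0, 0]],
    [[0, 0, 0], [0, 0, 0]],
    [[0, 0, 0], [0, 0, 0]],
    [[0, 0, 0], [0, 0, 0]],
    [[0, 0, 0], [0, 0, 0]],
    [[0, 0, 0], [0, 0, 0]],
  ],
  hand=38,
  squeeze=30,
)

```text
time_s: 11.6
tool_pos: [0.5908, -0.2831, 0.0047]
tool_rot: [180.0, 0.0, 103.7]
force: [-1.1, -1.0, 0.5]
grip_width: 0.0535
```

>>> apply_moves(
  targets=[
    [[0, 0, 40], [0, 0, 0]],
    [[0, 0, 80], [0, 0, 0]],
    [[2, 30, 110], [0, 0, -0.14]],
    [[5, 65, 110], [0, 0, -0.28]],
    [[8, 100, 110], [0, 0, -0.42]],
    [[11, 135, 110], [0, 0, -0.56]],
    [[14, 170, 110], [0, 0, -0.7]],
    [[17, 200, 110], [0, 0, -0.84]],
  ],
)

```text
time_s: 12.4
tool_pos: [0.6075, -0.0806, 0.1146]
tool_rot: [-180.0, -0.0, 55.3]
force: [0.6, -0.6, -0.6]
grip_width: 0.0537
```

>>> apply_moves(
  targets=[
    [[2, 25, 0], [0, 0, -0.14]],
    [[5, 50, 0], [0, 0, -0.28]],
    [[7, 75, 0], [0, 0, -0.42]],
    [[7, 92, 0], [0, 0, -0.56]],
    [[7, 92, 0], [0, 0, -0.7]],
    [[7, 92, 0], [0, 0, -0.84]],
    [[7, 92, 0], [0, 0, -0.98]],
    [[7, 92, 0], [0, 0, -0.98]],
  ],
)

```text
time_s: 13.2
tool_pos: [0.6145, 0.0091, 0.1144]
tool_rot: [180.0, 0.0, -0.6]
force: [0.2, -0.4, -0.6]
grip_width: 0.0534
```

>>> apply_moves(
  targets=[
    [[0, 0, -20], [0, 0, 0]],
    [[0, 0, -40], [0, 0, 0]],
    [[0, 0, -50], [0, 0, 0]],
    [[0, 0, -50], [0, 0, 0]],
    [[0, 0, -50], [0, 0, 0]],
  ],
)

```text
time_s: 13.7
tool_pos: [0.615, 0.009, 0.065]
tool_rot: [-180.0, -0.0, -0.5]
force: [0.7, 0.2, 0.2]
grip_width: 0.0536
```

```bash
python3 - <<'E'
from fit import *
o=env.get_obs(); t=o["tool_pos"]; print(t,o["tool_rot"],o["grip_width"])
p=shot("scene"); B=(215,145,265,190); save(p,"pl5.png",B,13)
z=t[2]-.0045
for dx in(0,-.008):
    c=proj(p,[(t[0]-.044+dx,t[1]+s*.027,z+h) for s in(1,-1) for h in(0,.012)])
    print(dx,((c-B[:2])*13).round().tolist())
E
```

```text
[0.61498822 0.00900196 0.06500165] [-1.79993023e+02 -2.04971469e-02 -5.36800695e-01] 0.05359045538749163
0 [[305.0, 581.0], [303.0, 548.0], [404.0, 446.0], [403.0, 413.0]]
-0.008 [[333.0, 591.0], [331.0, 558.0], [432.0, 456.0], [430.0, 422.0]]
```

View pics/pl5.png

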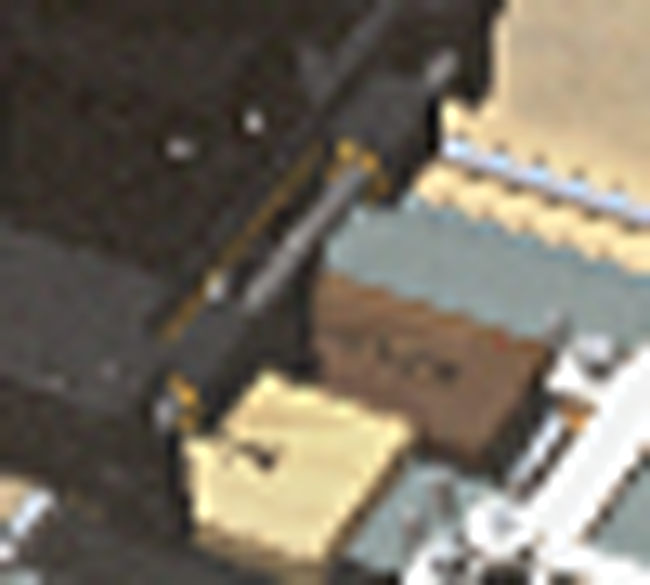

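>>> apply_moves(
  targets=[
    [[3, 0, 0], [0, 0, 0]],
    [[3, 0, -15], [0, 0, 0]],
    [[3, 0, -28], [0, 0, 0]],
    [[3, 0, -34], [0, 0, 0]],
    [[3, 0, -36], [0, 0, 0]],
    [[3, 0, -36], [0, 0, 0]],
    [[3, 0, -36], [0, 0, 0]],
  ],
)

```text
time_s: 14.45
tool_pos: [0.6177, 0.009, 0.0283]
tool_rot: [-180.0, 0.0, -0.6]
force: [-0.3, -0.4, -0.6]
grip_width: 0.0538
```

>>> apply_moves(
  targets=[
    [[0, 0, 0], [0, 0, 0]],
    [[0, 0, 0], [0, 0, 0]],
    [[0, 0, 0], [0, 0, 0]],
    [[0, 0, 15], [0, 0, 0]],
    [[0, 0, 55], [0, 0, 0]],
    [[0, 0, 100], [0, 0, 0]],
    [[0, 0, 140], [0, 0, 0]],
    [[-30, -30, 140], [0, 0, 0]],
  ],
  hand=66,
)

```text
time_s: 15.25
tool_pos: [0.5943, -0.0152, 0.1773]
tool_rot: [-179.8, -0.9, -0.1]
force: [0.2, 1.3, 1.3]
grip_width: 0.0661
```

>>> apply_moves(
  targets=[
    [[-140, -85, -30], [0, 0, 0.3]],
    [[-140, -85, -30], [0, 0, 0.6]],
    [[-140, -85, -30], [0, 0, 0.6]],
    [[-140, -85, -30], [0, 0, 0.6]],
    [[-140, -85, -30], [0, 0, 0.6]],
    [[-140, -85, -30], [0, 0, 0.6]],
  ],
  hand=0,
)

```text
time_s: 15.85
tool_pos: [0.4485, -0.106, 0.14]
tool_rot: [179.9, -0.1, 33.7]
force: [0.1, 0.7, 0.2]
grip_width: 0.0258
```

```bash
python3 - <<'E'
from fit import *
o=env.get_obs(); t=o["tool_pos"]; print(t,o["tool_rot"],o["grip_width"])
p=shot("scene"); B=(215,135,305,205); save(p,"b6.png",B,8)
print("btn",ray(p,np.array([(620,425)])/8-.4+[215,120],.073))
g=p["image"].max(2); print(proj(p,[(.445,-.1064,.073)]))
p=shot("top"); cv2.imwrite("pics/b6t.png",p["image"][:,:,::-1])
for r in env.regions_of(p,"sample_0"):
    if r["rect"][0]<300: print(r["conf"],r["rect"],rect(p,r["region"],.034))
E
```

```text
[ 0.44852126 -0.10599305  0.13997933] [ 1.79882697e+02 -1.05716071e-01  3.36573030e+01] 0.0258408170472756
btn [[ 0.43940535 -0.1032645   0.073     ]]
[[290.92902358 171.65627548]]
0.77 [265.3, 140.8, 278.1, 170.4] (array([609.4902 , -71.79707], dtype=float32), np.float32(90.60731), np.float32(50.02975), np.float32(1.0932425))
0.64 [238.6, 138.8, 258.1, 164.2] (array([614.44696 ,  10.550421], dtype=float32), np.float32(90.46273), np.float32(50.1678), np.float32(1.5600774))
```

View pics/b6.png

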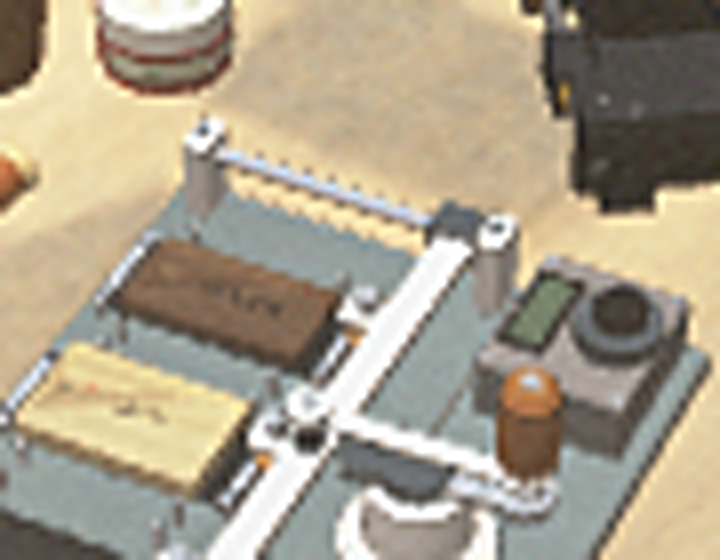

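>>> apply_moves(
  targets=[
    [[-7, 1, -30], [0, 0, 0]],
    [[-7, 1, -55], [0, 0, 0]],
    [[-7, 1, -62], [0, 0, 0]],
    [[-7, 1, -62], [0, 0, 0]],
    [[-7, 1, -62], [0, 0, 0]],
  ],
)

```text
time_s: 16.5
tool_pos: [0.4419, -0.1048, 0.0776]
tool_rot: [179.9, -0.1, 33.8]
force: [-0.5, 0.4, 0.4]
grip_width: 0.001
```

```bash
python3 - <<'E'
from fit import *
p=shot("scene"); B=(265,140,315,190); save(p,"b7.png",B,12)
o=env.get_obs(); print(o["tool_pos"],o["grip_width"],o["force"])
E
```

```text
[ 0.44209598 -0.10500002  0.07785861] 0.0007070921395645459 [-0.70764509  0.25127986 -0.02829022]
```

View pics/b7.png

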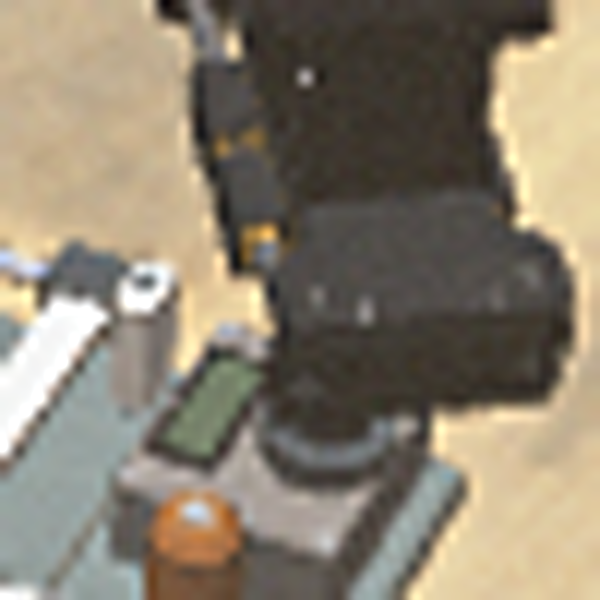

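>>> apply_moves(
  targets=[
    [[-1, 0, -3], [0, 0, 0]],
    [[-1, 0, -5], [0, 0, 0]],
    [[-1, 0, -7], [0, 0, 0]],
    [[-1, 0, -9], [0, 0, 0]],
    [[-1, 0, -9], [0, 0, 0]],
  ],
)

```text
time_s: 17.05
tool_pos: [0.4405, -0.1052, 0.0681]
tool_rot: [179.9, -0.1, 33.8]
force: [1.7, 0.0, 4.8]
grip_width: 0.0005
```

>>> apply_moves(
  targets=[
    [[0, 0, -1], [0, 0, 0]],
    [[0, 0, -2], [0, 0, 0]],
    [[0, 0, -3], [0, 0, 0]],
    [[0, 0, -3], [0, 0, 0]],
  ],
)

```text
time_s: 17.45
tool_pos: [0.4406, -0.1052, 0.0671]
tool_rot: [179.9, -0.0, 33.8]
force: [-5.5, 0.7, 20.8]
grip_width: 0.0004
```

>>> apply_moves(
  targets=[
    [[0, 0, 20], [0, 0, 0]],
    [[0, 0, 60], [0, 0, 0]],
    [[0, 0, 95], [0, 0, 0]],
    [[-4, 40, 95], [0, 0, 0]],
    [[-4, 80, 95], [0, 0, -0.1]],
    [[-4, 112, 95], [0, 0, -0.2]],
    [[-4, 112, 95], [0, 0, -0.2]],
    [[-4, 112, 95], [0, 0, -0.2]],
  ],
  hand=66,
)

```text
time_s: 18.25
tool_pos: [0.435, 0.0072, 0.159]
tool_rot: [180.0, 0.1, 22.5]
force: [-0.1, 0.3, -0.4]
grip_width: 0.0567
```

```bash
python3 - <<'E'
from fit import *
o=env.get_obs(); t=o["tool_pos"]; print(t,o["tool_rot"],o["grip_width"])
p=shot("scene"); B=(245,140,325,210); save(p,"g8.png",B,8)
print("griptop from b6",ray(p,np.array([(532,383)])/8-.4+[215,135],.127), proj(p,[(.4365,.007,.127),(.4365,.007,.081)])-B[:2])
for r in env.regions_of(p,"grip_mid"): print(r["conf"],r["rect"])
E
```

```text
[0.43500172 0.0071631  0.15901297] [1.79997355e+02 9.16668592e-02 2.24687213e+01] 0.05669406812540601
griptop from b6 [[0.43449914 0.00617793 0.127     ]] [[35.39821072 42.44370333]
 [34.82539521 52.68271773]]
0.58 [274.6, 185.4, 286.7, 196.0]
```

View pics/g8.png

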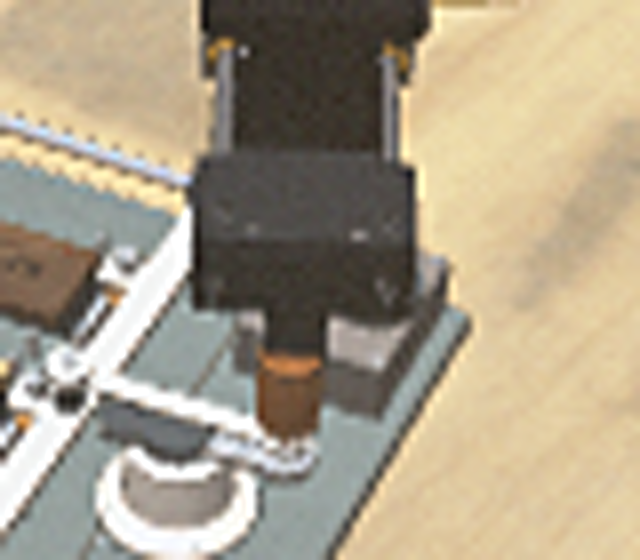

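>>> apply_moves(
  targets=[
    [[0, 0, -20], [0, 0, 0]],
    [[0, 0, -45], [0, 0, 0]],
    [[0, 0, -65], [0, 0, 0]],
    [[0, 0, -67], [0, 0, 0]],
    [[0, 0, -67], [0, 0, 0]],
  ],
)

```text
time_s: 18.85
tool_pos: [0.4353, 0.0061, 0.0924]
tool_rot: [-180.0, 0.1, 22.2]
force: [0.3, 0.9, 0.6]
grip_width: 0.066
```

>>> apply_moves(
  targets=[
    [[0, 0, 0], [0, 0, 0]],
    [[0, 0, 0], [0, 0, 0]],
    [[0, 0, 0], [0, 0, 0]],
    [[0, 0, 0], [0, 0, 0]],
    [[0, 0, 0], [0, 0, 0]],
    [[0, 0, 0], [0, 0, 0]],
  ],
  hand=15,
  squeeze=25,
)

```text
time_s: 19.45
tool_pos: [0.436, 0.0064, 0.0928]
tool_rot: [179.9, -0.0, 22.3]
force: [1.3, -2.8, -0.5]
grip_width: 0.0257
```

```bash
python3 - <<'E'
import numpy as np
f=-.09+np.arange(33)*2*np.pi/32
P=45*np.c_[-np.cos(f),np.sin(f)]
for k in range(4): print([[ [float(v) for v in np.round(d,1)]+[0],[0,0,0]] for d in P[8*k+1:8*k+9]-P[8*k]])
E
```

```text
[[[0.1, 8.8, 0], [0, 0, 0]], [[1.9, 17.5, 0], [0, 0, 0]], [[5.3, 25.6, 0], [0, 0, 0]], [[10.3, 32.9, 0], [0, 0, 0]], [[16.6, 39.1, 0], [0, 0, 0]], [[23.9, 43.9, 0], [0, 0, 0]], [[32.1, 47.2, 0], [0, 0, 0]], [[40.8, 48.9, 0], [0, 0, 0]]]
[[[8.8, -0.1, 0], [0, 0, 0]], [[17.5, -1.9, 0], [0, 0, 0]], [[25.6, -5.3, 0], [0, 0, 0]], [[32.9, -10.3, 0], [0, 0, 0]], [[39.1, -16.6, 0], [0, 0, 0]], [[43.9, -23.9, 0], [0, 0, 0]], [[47.2, -32.1, 0], [0, 0, 0]], [[48.9, -40.8, 0], [0, 0, 0]]]
[[[-0.1, -8.8, 0], [0, 0, 0]], [[-1.9, -17.5, 0], [0, 0, 0]], [[-5.3, -25.6, 0], [0, 0, 0]], [[-10.3, -32.9, 0], [0, 0, 0]], [[-16.6, -39.1, 0], [0, 0, 0]], [[-23.9, -43.9, 0], [0, 0, 0]], [[-32.1, -47.2, 0], [0, 0, 0]], [[-40.8, -48.9, 0], [0, 0, 0]]]
[[[-8.8, 0.1, 0], [0, 0, 0]], [[-17.5, 1.9, 0], [0, 0, 0]], [[-25.6, 5.3, 0], [0, 0, 0]], [[-32.9, 10.3, 0], [0, 0, 0]], [[-39.1, 16.6, 0], [0, 0, 0]], [[-43.9, 23.9, 0], [0, 0, 0]], [[-47.2, 32.1, 0], [0, 0, 0]], [[-48.9, 40.8, 0], [0, 0, 0]]]
```

>>> apply_moves(
  targets=[
    [[0, 9, 0], [0, 0, 0]],
    [[2, 17.5, 0], [0, 0, 0]],
    [[5.5, 25.5, 0], [0, 0, 0]],
    [[10.5, 33, 0], [0, 0, 0]],
    [[16.5, 39, 0], [0, 0, 0]],
    [[24, 44, 0], [0, 0, 0]],
    [[32, 47, 0], [0, 0, 0]],
    [[41, 49, 0], [0, 0, 0]],
  ],
)

```text
time_s: 20.25
tool_pos: [0.4752, 0.0553, 0.0926]
tool_rot: [180.0, 0.3, 22.3]
force: [-8.3, -7.2, 11.1]
grip_width: 0.0255
```

>>> apply_moves(
  targets=[
    [[9, 0, 0], [0, 0, 0]],
    [[17.5, -2, 0], [0, 0, 0]],
    [[25.5, -5.5, 0], [0, 0, 0]],
    [[33, -10.5, 0], [0, 0, 0]],
    [[39, -16.5, 0], [0, 0, 0]],
    [[44, -24, 0], [0, 0, 0]],
    [[47, -32, 0], [0, 0, 0]],
    [[49, -41, 0], [0, 0, 0]],
  ],
)

```text
time_s: 21.05
tool_pos: [0.5252, 0.0188, 0.0928]
tool_rot: [-179.7, 0.0, 22.5]
force: [-3.3, 2.3, 5.1]
grip_width: 0.025
```

>>> apply_moves(
  targets=[
    [[0, -9, 0], [0, 0, 0]],
    [[-2, -17.5, 0], [0, 0, 0]],
    [[-5.5, -25.5, 0], [0, 0, 0]],
    [[-10.5, -33, 0], [0, 0, 0]],
    [[-16.5, -39, 0], [0, 0, 0]],
    [[-24, -44, 0], [0, 0, 0]],
    [[-32, -47, 0], [0, 0, 0]],
    [[-41, -49, 0], [0, 0, 0]],
  ],
)

```text
time_s: 21.85
tool_pos: [0.4863, -0.0344, 0.0928]
tool_rot: [179.9, -0.3, 22.3]
force: [6.0, 3.9, -1.3]
grip_width: 0.0256
```

>>> apply_moves(
  targets=[
    [[-9, 0, 0], [0, 0, 0]],
    [[-17.5, 2, 0], [0, 0, 0]],
    [[-25.5, 5.5, 0], [0, 0, 0]],
    [[-33, 10.5, 0], [0, 0, 0]],
    [[-39, 16.5, 0], [0, 0, 0]],
    [[-44, 24, 0], [0, 0, 0]],
    [[-47, 32, 0], [0, 0, 0]],
    [[-49, 41, 0], [0, 0, 0]],
  ],
)

```text
time_s: 22.65
tool_pos: [0.4358, 0.0069, 0.0928]
tool_rot: [179.9, -0.0, 22.3]
force: [6.5, -1.6, -1.7]
grip_width: 0.0253
```

>>> apply_moves(
  targets=[
    [[0, 9, 0], [0, 0, 0]],
    [[2, 17.5, 0], [0, 0, 0]],
    [[5.5, 25.5, 0], [0, 0, 0]],
    [[10.5, 33, 0], [0, 0, 0]],
    [[16.5, 39, 0], [0, 0, 0]],
    [[24, 44, 0], [0, 0, 0]],
    [[32, 47, 0], [0, 0, 0]],
    [[41, 49, 0], [0, 0, 0]],
  ],
)

```text
time_s: 23.45
tool_pos: [0.4741, 0.0551, 0.0926]
tool_rot: [180.0, 0.4, 22.3]
force: [-8.7, -5.7, 14.7]
grip_width: 0.0251
```

Works well, small forces. Continuing with the remaining turns (1¼ done).

>>> apply_moves(
  targets=[
    [[9, 0, 0], [0, 0, 0]],
    [[17.5, -2, 0], [0, 0, 0]],
    [[25.5, -5.5, 0], [0, 0, 0]],
    [[33, -10.5, 0], [0, 0, 0]],
    [[39, -16.5, 0], [0, 0, 0]],
    [[44, -24, 0], [0, 0, 0]],
    [[47, -32, 0], [0, 0, 0]],
    [[49, -41, 0], [0, 0, 0]],
  ],
)

```text
time_s: 24.25
tool_pos: [0.525, 0.0187, 0.0928]
tool_rot: [-179.8, 0.0, 22.5]
force: [0.1, 4.2, 3.9]
grip_width: 0.0251
```

>>> apply_moves(
  targets=[
    [[0, -9, 0], [0, 0, 0]],
    [[-2, -17.5, 0], [0, 0, 0]],
    [[-5.5, -25.5, 0], [0, 0, 0]],
    [[-10.5, -33, 0], [0, 0, 0]],
    [[-16.5, -39, 0], [0, 0, 0]],
    [[-24, -44, 0], [0, 0, 0]],
    [[-32, -47, 0], [0, 0, 0]],
    [[-41, -49, 0], [0, 0, 0]],
  ],
)

```text
time_s: 25.05
tool_pos: [0.4855, -0.0345, 0.0928]
tool_rot: [180.0, -0.2, 22.3]
force: [5.3, 2.6, -0.7]
grip_width: 0.0253
```

>>> apply_moves(
  targets=[
    [[-9, 0, 0], [0, 0, 0]],
    [[-17.5, 2, 0], [0, 0, 0]],
    [[-25.5, 5.5, 0], [0, 0, 0]],
    [[-33, 10.5, 0], [0, 0, 0]],
    [[-39, 16.5, 0], [0, 0, 0]],
    [[-44, 24, 0], [0, 0, 0]],
    [[-47, 32, 0], [0, 0, 0]],
    [[-49, 41, 0], [0, 0, 0]],
  ],
)

```text
time_s: 25.85
tool_pos: [0.4358, 0.0068, 0.0928]
tool_rot: [179.9, -0.0, 22.3]
force: [6.5, -2.0, 0.1]
grip_width: 0.0253
```

>>> apply_moves(
  targets=[
    [[0, 9, 0], [0, 0, 0]],
    [[2, 17.5, 0], [0, 0, 0]],
    [[5.5, 25.5, 0], [0, 0, 0]],
    [[10.5, 33, 0], [0, 0, 0]],
    [[16.5, 39, 0], [0, 0, 0]],
    [[24, 44, 0], [0, 0, 0]],
    [[32, 47, 0], [0, 0, 0]],
    [[41, 49, 0], [0, 0, 0]],
  ],
)

```text
time_s: 26.65
tool_pos: [0.4739, 0.055, 0.0926]
tool_rot: [180.0, 0.5, 22.3]
force: [-8.7, -3.9, 17.2]
grip_width: 0.0251
```

>>> apply_moves(
  targets=[
    [[9, 0, 0], [0, 0, 0]],
    [[17.5, -2, 0], [0, 0, 0]],
    [[25.5, -5.5, 0], [0, 0, 0]],
    [[33, -10.5, 0], [0, 0, 0]],
    [[39, -16.5, 0], [0, 0, 0]],
    [[44, -24, 0], [0, 0, 0]],
    [[47, -32, 0], [0, 0, 0]],
    [[49, -41, 0], [0, 0, 0]],
  ],
)

```text
time_s: 27.45
tool_pos: [0.5251, 0.0185, 0.0928]
tool_rot: [-179.8, 0.0, 22.5]
force: [1.6, 4.4, 5.9]
grip_width: 0.025
```

>>> apply_moves(
  targets=[
    [[0, -9, 0], [0, 0, 0]],
    [[-2, -17.5, 0], [0, 0, 0]],
    [[-5.5, -25.5, 0], [0, 0, 0]],
    [[-10.5, -33, 0], [0, 0, 0]],
    [[-16.5, -39, 0], [0, 0, 0]],
    [[-24, -44, 0], [0, 0, 0]],
    [[-32, -47, 0], [0, 0, 0]],
    [[-41, -49, 0], [0, 0, 0]],
  ],
)

```text
time_s: 28.25
tool_pos: [0.4857, -0.0344, 0.0928]
tool_rot: [179.9, -0.1, 22.3]
force: [6.6, -0.1, 1.0]
grip_width: 0.0252
```

>>> apply_moves(
  targets=[
    [[-9, 0, 0], [0, 0, 0]],
    [[-17.5, 2, 0], [0, 0, 0]],
    [[-25.5, 5.5, 0], [0, 0, 0]],
    [[-33, 10.5, 0], [0, 0, 0]],
    [[-39, 16.5, 0], [0, 0, 0]],
    [[-44, 24, 0], [0, 0, 0]],
    [[-47, 32, 0], [0, 0, 0]],
    [[-49, 41, 0], [0, 0, 0]],
  ],
)

```text
time_s: 29.05
tool_pos: [0.4358, 0.0073, 0.0927]
tool_rot: [179.9, -0.0, 22.3]
force: [6.1, -1.8, 3.0]
grip_width: 0.0256
```

>>> apply_moves(
  targets=[
    [[0, 9, 0], [0, 0, 0]],
    [[2, 17.5, 0], [0, 0, 0]],
    [[5.5, 25.5, 0], [0, 0, 0]],
    [[10.5, 33, 0], [0, 0, 0]],
    [[16.5, 39, 0], [0, 0, 0]],
    [[24, 44, 0], [0, 0, 0]],
    [[32, 47, 0], [0, 0, 0]],
    [[41, 49, 0], [0, 0, 0]],
  ],
)

```text
time_s: 29.85
tool_pos: [0.4742, 0.0551, 0.0926]
tool_rot: [180.0, 0.4, 22.3]
force: [-8.8, -6.6, 18.4]
grip_width: 0.025
```

>>> apply_moves(
  targets=[
    [[9, 0, 0], [0, 0, 0]],
    [[17.5, -2, 0], [0, 0, 0]],
    [[25.5, -5.5, 0], [0, 0, 0]],
    [[33, -10.5, 0], [0, 0, 0]],
    [[39, -16.5, 0], [0, 0, 0]],
    [[44, -24, 0], [0, 0, 0]],
    [[47, -32, 0], [0, 0, 0]],
    [[49, -41, 0], [0, 0, 0]],
  ],
)

```text
time_s: 30.65
tool_pos: [0.525, 0.019, 0.0927]
tool_rot: [-179.7, 0.0, 22.5]
force: [0.5, 3.7, 7.2]
grip_width: 0.0254
```

>>> apply_moves(
  targets=[
    [[0, -9, 0], [0, 0, 0]],
    [[-2, -17.5, 0], [0, 0, 0]],
    [[-5.5, -25.5, 0], [0, 0, 0]],
    [[-10.5, -33, 0], [0, 0, 0]],
    [[-16.5, -39, 0], [0, 0, 0]],
    [[-24, -44, 0], [0, 0, 0]],
    [[-32, -47, 0], [0, 0, 0]],
    [[-41, -49, 0], [0, 0, 0]],
  ],
)

```text
time_s: 31.45
tool_pos: [0.4862, -0.0342, 0.0928]
tool_rot: [179.9, -0.2, 22.3]
force: [7.5, -2.2, 2.8]
grip_width: 0.0256
```

>>> apply_moves(
  targets=[
    [[-9, 0, 0], [0, 0, 0]],
    [[-17.5, 2, 0], [0, 0, 0]],
    [[-25.5, 5.5, 0], [0, 0, 0]],
    [[-33, 10.5, 0], [0, 0, 0]],
    [[-39, 16.5, 0], [0, 0, 0]],
    [[-44, 24, 0], [0, 0, 0]],
    [[-47, 32, 0], [0, 0, 0]],
    [[-49, 41, 0], [0, 0, 0]],
  ],
)

```text
time_s: 32.25
tool_pos: [0.4358, 0.0074, 0.0927]
tool_rot: [180.0, -0.0, 22.3]
force: [4.7, -2.1, 2.6]
grip_width: 0.0254
```

>>> apply_moves(
  targets=[
    [[0, 3.5, 0], [0, 0, 0]],
    [[0, 5, 0], [0, 0, 0]],
    [[0, 5, 0], [0, 0, 0]],
    [[0, 5, 0], [0, 0, 0]],
  ],
)

```text
time_s: 32.65
tool_pos: [0.4358, 0.0123, 0.0927]
tool_rot: [-180.0, 0.0, 22.3]
force: [2.7, -0.7, 6.8]
grip_width: 0.0253
```

>>> apply_moves(
  targets=[
    [[0, 0, 0], [0, 0, 0]],
    [[0, 0, 0], [0, 0, 0]],
    [[0, 0, 0], [0, 0, 0]],
    [[0, 0, 30], [0, 0, 0]],
    [[0, 0, 70], [0, 0, 0]],
    [[0, 0, 90], [0, 0, 0]],
    [[40, -20, 90], [0, 0, -0.1]],
    [[80, -40, 90], [0, 0, -0.2]],
  ],
  hand=66,
)

```text
time_s: 33.45
tool_pos: [0.5163, -0.0282, 0.1838]
tool_rot: [179.9, -0.1, 10.7]
force: [-0.1, 0.1, 0.4]
grip_width: 0.0654
```

```bash
python3 - <<'E'
from fit import *
o=env.get_obs(); t=o["tool_pos"]; print(t,o["tool_rot"],o["grip_width"])
p=shot("scene"); B=(215,130,305,205); save(p,"c9.png",B,8)
q=[.4817,.0105,-.0121]
for n,y,w,h in(("dark",-.084,.023,.033),("light",0,.027,.035)):
    print(n,((proj(p,T2(q,[(.133+i*.044,y+j*w,h) for i in(-1,1) for j in(-1,1)]))-B[:2]+.4)*8).round().tolist())
E
```

```text
[ 0.51633513 -0.02824318  0.18380774] [ 1.79868473e+02 -6.23977319e-02  1.06925595e+01] 0.0654437709723982
dark [[339.0, 330.0], [291.0, 395.0], [167.0, 271.0], [117.0, 333.0]]
light [[254.0, 441.0], [193.0, 524.0], [77.0, 377.0], [13.0, 456.0]]
```

View pics/c9.png

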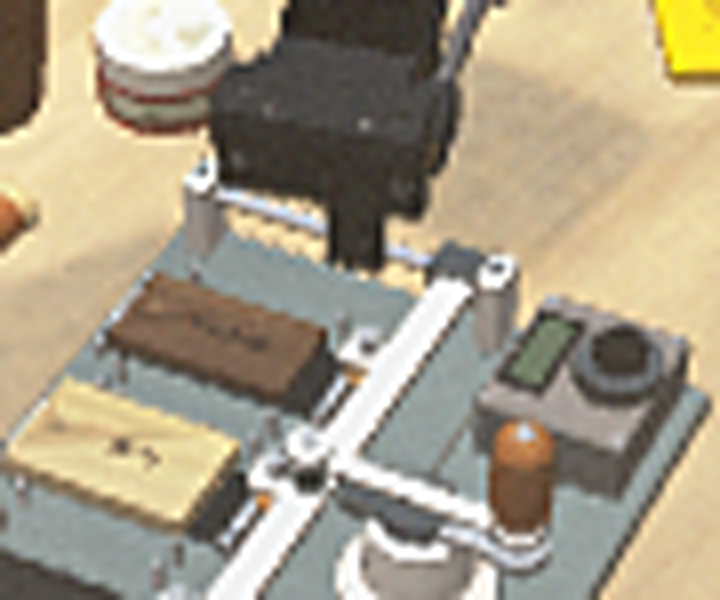

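>>> apply_moves(
  targets=[
    [[40, -20, 0], [0, 0, -0.1]],
    [[80, -40, 0], [0, 0, -0.199]],
    [[103, -47, -30], [0, 0, -0.199]],
    [[103, -47, -75], [0, 0, -0.199]],
    [[103, -47, -120], [0, 0, -0.199]],
    [[103, -47, -120], [0, 0, -0.199]],
    [[103, -47, -120], [0, 0, -0.199]],
    [[103, -47, -120], [0, 0, -0.199]],
  ],
)

```text
time_s: 34.3
tool_pos: [0.6203, -0.0749, 0.0653]
tool_rot: [180.0, -0.2, -0.5]
force: [0.1, 0.7, 0.7]
grip_width: 0.066
```

>>> apply_moves(
  targets=[
    [[0, 0, -20], [0, 0, 0]],
    [[0, 0, -36], [0, 0, 0]],
    [[0, 0, -41], [0, 0, 0]],
    [[0, 0, -41], [0, 0, 0]],
    [[0, 0, -41], [0, 0, 0]],
  ],
)

```text
time_s: 34.8
tool_pos: [0.6193, -0.075, 0.0225]
tool_rot: [180.0, -0.1, -0.5]
force: [-0.5, -0.8, 0.5]
grip_width: 0.0659
```

>>> apply_moves(
  targets=[
    [[0, 0, 0], [0, 0, 0]],
    [[0, 0, 0], [0, 0, 0]],
    [[0, 0, 0], [0, 0, 0]],
    [[0, 0, 0], [0, 0, 0]],
    [[0, 0, 0], [0, 0, 0]],
  ],
  hand=30,
  squeeze=35,
)

```text
time_s: 35.3
tool_pos: [0.6189, -0.0751, 0.0219]
tool_rot: [180.0, -0.0, -0.5]
force: [-0.4, -0.3, 1.0]
grip_width: 0.0455
```

>>> apply_moves(
  targets=[
    [[0, 0, 20], [0, 0, 0]],
    [[0, 0, 60], [0, 0, 0]],
    [[0, 0, 100], [0, 0, 0]],
    [[0, 0, 150], [0, 0, 0]],
    [[0, 0, 150], [0, 0, 0]],
  ],
)

```text
time_s: 35.8
tool_pos: [0.6233, -0.0749, 0.1797]
tool_rot: [179.9, -0.8, -0.5]
force: [1.6, 0.4, -1.2]
grip_width: 0.0461
```

```bash
python3 - <<'E'
from fit import *
p=shot("top"); s=shot("scene"); im=s["image"]
k=lambda a:(np.array(a)+.5)/4-.5+[100,125]
print("hdr front",ray(p,k([(128,127),(76,242)]),.022).round(4).tolist())
print("corners z14",ray(p,k([(366,230),(313,346)]),.014).round(4).tolist(),"z22",ray(p,k([(88,108),(32,218)]),.022).round(4).tolist())
q=np.array([.5052,.3627,1.1774]); print("pred",T2(q,[(.092,-.06,.022),(.092,.06,.022),(-.14,-.06,.014),(-.14,.06,.014),(.14,-.06,.022),(.14,.06,.022)])[:,:2].round(4).tolist())
t=env.regions_of(s,"tray")[0]["region"]; print("scene fit",*box(s,t,.28,.12,.014,q.copy()))
# header edge along tray axis: scan brightness along x at several y, both cams
for n,c in(("top",p),("scene",s)):
    im=c["image"].astype(float).mean(2)
    for y in(-.03,0,.03):
        xs=np.arange(.07,.12,.001); uv=proj(c,T2(q,[(x,y,.022) for x in xs])).astype(np.float32)
        v=cv2.remap(im.astype(np.float32),uv[:,0],uv[:,1],cv2.INTER_LINEAR).ravel(); 
        h=(v.max()+v.min())/2; i=np.where((v[:-1]>h)&(v[1:]<=h))[0]; print(n,y,xs[i],v[::7].round())
    # side edges: scan across y at x=0 and -0.1
    for x in(.05,-.1):
        ys=np.arange(-.075,.0755,.0015); uv=proj(c,T2(q,[(x,y,.014) for y in ys])).astype(np.float32)
        v=cv2.remap(im.astype(np.float32),uv[:,0],uv[:,1],cv2.INTER_LINEAR).ravel(); a=v[:20].argmin(); b=80+v[80:].argmin(); print(n,"beads",x,ys[a],ys[b])
save(s,"tray10.png",(140,240,265,345),6)
E
```

```text
hdr front [[0.5905, 0.4259, 0.022], [0.4862, 0.4661, 0.022]]
corners z14 [[0.5046, 0.212, 0.014], [0.3995, 0.2548, 0.014]] z22 [[0.6066, 0.4621, 0.022], [0.5065, 0.5057, 0.022]]
pred [[0.5959, 0.4247], [0.485, 0.4707], [0.507, 0.2104], [0.3961, 0.2564], [0.6143, 0.469], [0.5034, 0.515]]
scene fit [0.50084507 0.36506637 1.18700554] 40.26554489135742
top -0.03 [0.089] [114. 115. 116.  56.  31.  35.  36.  35.]
top 0 [0.089] [118. 119. 123.  51.  30.  32.  32.  35.]
top 0.03 [0.089] [114. 116. 118.  46.  27.  31.  36.  35.]
top beads 0.05 -0.05699999999999998 0.05850000000000012
top beads -0.1 -0.05849999999999998 0.05850000000000012
scene -0.03 [0.092] [199. 200. 197. 195.  84.  84.  88.  90.]
scene 0 [0.093] [202. 203. 202. 202.  82.  83.  86.  88.]
scene 0.03 [0.092] [200. 201. 201. 210.  79.  84.  89.  86.]
scene beads 0.05 -0.05399999999999998 0.06000000000000012
scene beads -0.1 -0.05399999999999998 0.061500000000000124
```

>>> apply_moves(
  targets=[
    [[-6, 35, 0], [0, 0, 0.1]],
    [[-12, 75, 0], [0, 0, 0.2]],
    [[-18, 115, 0], [0, 0, 0.3]],
    [[-24, 155, 0], [0, 0, 0.4]],
    [[-30, 195, 0], [0, 0, 0.5]],
    [[-37, 235, 0], [0, 0, 0.6]],
    [[-44, 275, 0], [0, 0, 0.7]],
    [[-52, 315, 0], [0, 0, 0.8]],
  ],
)

```text
time_s: 36.75
tool_pos: [0.5651, 0.2407, 0.1692]
tool_rot: [-179.9, 0.2, 45.5]
force: [1.9, -0.6, -0.6]
grip_width: 0.0457
```

>>> apply_moves(
  targets=[
    [[-8, 40, 0], [0, 0, 0.1]],
    [[-17, 80, 0], [0, 0, 0.2]],
    [[-27, 120, 0], [0, 0, 0.3]],
    [[-37, 160, 0], [0, 0, 0.387]],
    [[-42, 176, -10], [0, 0, 0.387]],
    [[-42, 176, -40], [0, 0, 0.387]],
    [[-42, 176, -80], [0, 0, 0.387]],
    [[-42, 176, -80], [0, 0, 0.387]],
  ],
)

```text
time_s: 37.55
tool_pos: [0.5206, 0.4119, 0.0834]
tool_rot: [-179.6, 0.7, 67.5]
force: [-0.5, -1.7, -1.4]
grip_width: 0.0453
```

>>> apply_moves(
  targets=[
    [[0, 0, 0], [0.07, -0.03, 0]],
    [[0, 0, 0], [0.143, -0.06, 0]],
    [[0, 0, 0], [0.143, -0.06, 0]],
    [[0, 0, 0], [0.143, -0.06, 0]],
  ],
)

```text
time_s: 37.95
tool_pos: [0.5252, 0.4151, 0.0922]
tool_rot: [179.9, -8.8, 67.4]
force: [0.9, 0.5, -0.2]
grip_width: 0.0454
```

```bash
python3 - <<'E'
from fit import *
from scipy.spatial.transform import Rotation as R
o=env.get_obs(); t=o["tool_pos"]; print(t,o["tool_rot"],o["grip_width"],o["force"])
M=R.from_euler("xyz",o["tool_rot"],degrees=True).as_matrix(); print(M.round(3).tolist())
q=[.5037,.3617,np.radians(67.5)]
c,s=np.cos(q[2]),np.sin(q[2]); d=t[:2]-q[:2]; print("tray coords",c*d[0]+s*d[1],-s*d[0]+c*d[1])
p=shot("scene")
for cam in("scene","top"):
    p=shot(cam)
    for r in env.regions_of(p,"sample_0"): print(cam,r["conf"],r["rect"],np.median(p["image"][r["region"]],0))
    if cam=="scene": save(p,"t11.png",(150,220,250,330),6)
E
```

```text
[0.52521104 0.41507952 0.09219938] [179.93242006  -8.80657456  67.39776928] 0.0454372258746106 [ 0.87518424  0.47969386 -0.21300149]
[[0.38, 0.923, 0.06], [0.912, -0.384, 0.141], [0.153, 0.001, -0.988]]
tray coords 0.05754816156804432 0.0005538485861466547
scene 0.76 [213.9, 178.5, 243.2, 199.0] [236. 220. 163.]
scene 0.67 [163.1, 280.5, 183.0, 300.5] [136. 102.  80.]
scene 0.64 [357.9, 155.2, 382.1, 171.0] [ 78.5 184.   84. ]
scene 0.59 [298.0, 124.6, 308.7, 139.4] [254. 242.  32.]
top 0.77 [352.7, 172.8, 377.6, 194.9] [163. 138.  30.]
top 0.61 [242.2, 135.3, 255.1, 160.9] [127. 115.  90.]
top 0.59 [337.6, 252.0, 359.2, 278.3] [29. 97. 43.]
```

View pics/t11.png

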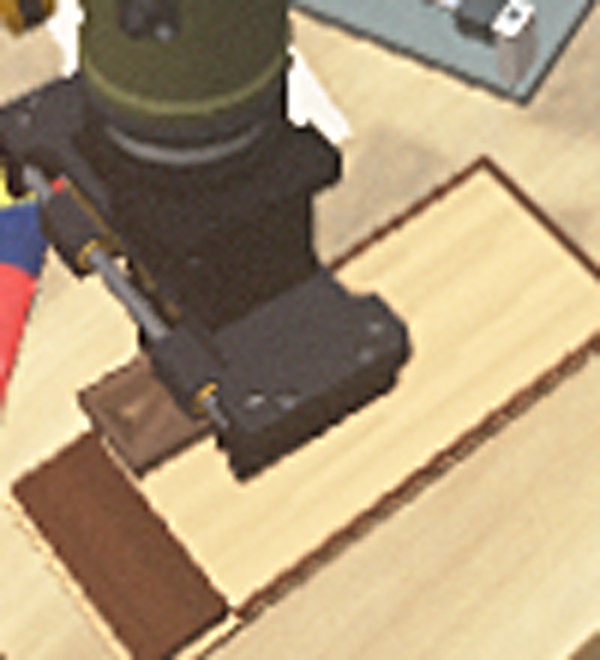

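>>> apply_moves(
  targets=[
    [[0.5, 1, -30], [0, 0, 0]],
    [[0.5, 1, -55], [0, 0, 0]],
    [[0.5, 1, -68], [0, 0, 0]],
    [[0.5, 1, -72], [0, 0, 0]],
    [[0.5, 1, -73], [0, 0, 0]],
    [[0.5, 1, -73], [0, 0, 0]],
  ],
)

```text
time_s: 38.8
tool_pos: [0.5257, 0.4178, 0.0197]
tool_rot: [179.9, -9.0, 67.5]
force: [-0.4, -0.4, 0.2]
grip_width: 0.0453
```

>>> apply_moves(
  targets=[
    [[0, 0, -1], [0, 0, 0]],
    [[0, 0, -2], [0, 0, 0]],
    [[0, 0, -2], [0, 0, 0]],
  ],
)

```text
time_s: 39.1
tool_pos: [0.5254, 0.417, 0.017]
tool_rot: [179.9, -8.9, 67.5]
force: [0.3, -0.5, -0.1]
grip_width: 0.0454
```

>>> apply_moves(
  targets=[
    [[0, 0, -0.5], [0, 0, 0]],
    [[0, 0, -1], [0, 0, 0]],
    [[0, 0, -1], [0, 0, 0]],
  ],
)

```text
time_s: 39.4
tool_pos: [0.5252, 0.4169, 0.0155]
tool_rot: [180.0, -8.9, 67.5]
force: [0.3, -0.6, -1.1]
grip_width: 0.0454
```

>>> apply_moves(
  targets=[
    [[0, 0, -0.5], [0, 0, 0]],
    [[0, 0, -1], [0, 0, 0]],
    [[0, 0, -1], [0, 0, 0]],
  ],
)

```text
time_s: 39.7
tool_pos: [0.5252, 0.417, 0.0154]
tool_rot: [179.9, -8.9, 67.5]
force: [-1.8, -2.7, 5.9]
grip_width: 0.0457
```

>>> apply_moves(
  targets=[
    [[0, 0, 0.5], [0, 0, 0]],
    [[0, 0, 0.5], [0, 0, 0]],
    [[0, 0, 0.5], [0, 0, 0]],
    [[0, 0, 0.5], [0, 0, 0]],
    [[-1, -2, 15], [0, 0, 0]],
    [[-3, -6, 45], [0, 0, 0]],
    [[-6, -13, 90], [0, 0, 0]],
    [[-6, -40, 130], [0, 0, 0]],
  ],
  hand=58,
)

```text
time_s: 40.5
tool_pos: [0.5173, 0.3802, 0.1477]
tool_rot: [-180.0, -9.1, 67.8]
force: [1.0, 0.5, 0.8]
grip_width: 0.0583
```

>>> apply_moves(
  targets=[
    [[12, -40, 20], [-0.07, 0.03, 0]],
    [[22, -80, 20], [-0.143, 0.06, 0]],
    [[30, -120, 20], [-0.143, 0.06, 0]],
    [[38, -160, 20], [-0.143, 0.06, 0]],
    [[38, -160, 20], [-0.143, 0.06, 0]],
    [[38, -160, 20], [-0.143, 0.06, 0]],
  ],
  hand=70,
)

```text
time_s: 41.1
tool_pos: [0.5578, 0.2157, 0.1655]
tool_rot: [180.0, -0.0, 67.3]
force: [0.4, -0.6, 1.0]
grip_width: 0.0699
```

```bash
python3 - <<'E'
from fit import *
o=env.get_obs(); t=o["tool_pos"]; print(t,o["tool_rot"],o["grip_width"],o["force"])
p=shot("scene"); save(p,"t12.png",(150,225,250,330),6)
q=[.5037,.3617,np.radians(67.5)]
th=np.radians(8.9); C=np.array([58.6,0,16.8])/1e3
P=[C+np.array([i*.044*np.cos(th)-h*np.sin(th),j*.023,i*.044*np.sin(th)+h*np.cos(th)]) for i in(1,-1) for j in(1,-1) for h in(.01,)]
print(((proj(p,T2(q,P))-[150,225]+.4)*6).round().tolist())
for r in env.regions_of(p,"sample_0"):
    print(r["conf"],r["rect"],rect(p,r["region"],.025))
p=shot("top")
for r in env.regions_of(p,"sample_0"): print("top",r["conf"],r["rect"],rect(p,r["region"],.026))
print((proj(p,T2(q,P))).round(1).tolist())
E
```

```text
[0.55776187 0.21572211 0.16545861] [ 1.79950268e+02 -2.59017475e-02  6.73005989e+01] 0.0698974748195568 [ 0.39624005 -0.61864528  0.98136426]
[[167.0, 515.0], [111.0, 441.0], [335.0, 410.0], [277.0, 342.0]]
0.81 [170.8, 285.4, 204.6, 313.2] (array([522.9136 , 420.41632], dtype=float32), np.float32(87.78943), np.float32(51.079536), np.float32(63.107674))
0.73 [354.9, 158.8, 384.8, 170.0] (array([ 217.20844, -327.8865 ], dtype=float32), np.float32(90.207695), np.float32(64.706825), np.float32(20.878775))
0.72 [298.0, 124.3, 310.5, 140.5] (array([ 508.96335, -389.76837], dtype=float32), np.float32(98.185), np.float32(45.47608), np.float32(-60.69348))
0.19 [191.3, 148.2, 301.5, 236.3] (array([546.6206   ,   3.0081024], dtype=float32), np.float32(363.5001), np.float32(279.6371), np.float32(89.45769))
top 0.76 [338.2, 253.4, 359.2, 275.6] (array([ 221.27516, -348.03787], dtype=float32), np.float32(88.58448), np.float32(55.39371), np.float32(22.906424))
top 0.71 [105.2, 153.0, 181.4, 213.4] (array([503.41458, 359.62836], dtype=float32), np.float32(277.48483), np.float32(116.49487), np.float32(67.91247))
top 0.64 [239.4, 137.2, 258.4, 165.4] (array([623.24554 ,   9.049625], dtype=float32), np.float32(90.97247), np.float32(54.077766), np.float32(1.3747613))
top 0.55 [354.2, 173.4, 377.0, 191.1] (array([ 516.8898 , -411.71826], dtype=float32), np.float32(87.054695), np.float32(45.735752), np.float32(-56.68613))
top 0.54 [119.1, 164.8, 147.0, 186.4] (array([526.1595, 415.9143], dtype=float32), np.float32(90.76759), np.float32(46.62561), np.float32(67.452545))
[[118.9, 175.0], [124.6, 163.2], [142.4, 185.4], [148.0, 173.7]]
```

View pics/t12.png

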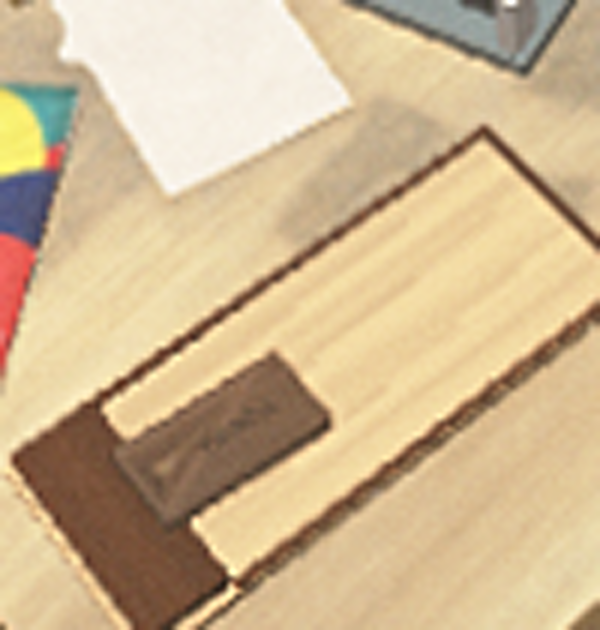

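>>> apply_moves(
  targets=[
    [[12, -35, 0], [0, 0, -0.14]],
    [[24, -70, 0], [0, 0, -0.28]],
    [[36, -105, 0], [0, 0, -0.42]],
    [[44, -140, 0], [0, 0, -0.56]],
    [[52, -175, 0], [0, 0, -0.7]],
    [[64, -207, 0], [0, 0, -0.84]],
    [[64, -207, 0], [0, 0, -0.98]],
    [[64, -207, -30], [0, 0, -1.12]],
  ],
)

```text
time_s: 42.1
tool_pos: [0.6248, 0.0102, 0.1383]
tool_rot: [180.0, -0.5, 2.9]
force: [0.4, 0.3, -0.0]
grip_width: 0.0697
```

>>> apply_moves(
  targets=[
    [[0, 0, -20], [0, 0, -0.07]],
    [[0, 0, -55], [0, 0, -0.07]],
    [[0, 0, -70], [0, 0, -0.07]],
    [[0, 0, -70], [0, 0, -0.07]],
    [[0, 0, -70], [0, 0, -0.07]],
  ],
)

```text
time_s: 42.6
tool_pos: [0.6218, 0.0109, 0.0655]
tool_rot: [-180.0, -0.0, -0.6]
force: [0.8, -0.2, -0.5]
grip_width: 0.0703
```

>>> apply_moves(
  targets=[
    [[0, -2, -20], [0, 0, 0]],
    [[0, -2, -36], [0, 0, 0]],
    [[0, -2, -42], [0, 0, 0]],
    [[0, -2, -42], [0, 0, 0]],
    [[0, -2, -42], [0, 0, 0]],
  ],
)

```text
time_s: 43.1
tool_pos: [0.6217, 0.0082, 0.0233]
tool_rot: [-180.0, -0.1, -0.7]
force: [-0.4, -0.5, 0.4]
grip_width: 0.07
```

>>> apply_moves(
  targets=[
    [[0, 0, 0], [0, 0, 0]],
    [[0, 0, 0], [0, 0, 0]],
    [[0, 0, 0], [0, 0, 0]],
    [[0, 0, 0], [0, 0, 0]],
    [[0, 0, 0], [0, 0, 0]],
  ],
  hand=38,
  squeeze=35,
)

```text
time_s: 43.6
tool_pos: [0.6216, 0.0081, 0.0231]
tool_rot: [180.0, -0.0, -0.7]
force: [-0.0, 1.2, 2.8]
grip_width: 0.0534
```

>>> apply_moves(
  targets=[
    [[0, 0, 20], [0, 0, 0]],
    [[0, 0, 60], [0, 0, 0]],
    [[0, 0, 100], [0, 0, 0]],
    [[0, 0, 140], [0, 0, 0]],
    [[0, 0, 140], [0, 0, 0]],
    [[0, 0, 140], [0, 0, 0]],
  ],
)

```text
time_s: 44.2
tool_pos: [0.6216, 0.0079, 0.1635]
tool_rot: [180.0, -0.1, -0.7]
force: [-0.1, -0.2, -1.1]
grip_width: 0.054
```

>>> apply_moves(
  targets=[
    [[-10, 35, 0], [0, 0, 0.1]],
    [[-20, 75, 0], [0, 0, 0.2]],
    [[-31, 115, 0], [0, 0, 0.32]],
    [[-43, 155, 0], [0, 0, 0.44]],
    [[-56, 195, 0], [0, 0, 0.56]],
    [[-69, 235, 0], [0, 0, 0.68]],
    [[-82, 275, 0], [0, 0, 0.8]],
    [[-95, 315, 0], [0, 0, 0.92]],
  ],
)

```text
time_s: 45.0
tool_pos: [0.5245, 0.3235, 0.1604]
tool_rot: [-179.9, 0.2, 52.3]
force: [1.0, 0.2, -1.0]
grip_width: 0.0534
```

>>> apply_moves(
  targets=[
    [[-13, 30, 0], [0, 0, 0.1]],
    [[-20, 47, 0], [0, 0, 0.2]],
    [[-20, 47, -20], [0, 0, 0.27]],
    [[-20, 47, -50], [0, 0, 0.27]],
    [[-20, 47, -75], [0, 0, 0.27]],
    [[-20, 47, -75], [0, 0, 0.27]],
  ],
)

```text
time_s: 45.6
tool_pos: [0.503, 0.367, 0.0818]
tool_rot: [-179.7, 0.5, 67.5]
force: [-0.7, -0.9, -0.9]
grip_width: 0.0538
```

>>> apply_moves(
  targets=[
    [[0, 0, 0], [0.09, -0.038, 0]],
    [[0, 0, 0], [0.187, -0.078, 0]],
    [[0, 0, 0], [0.187, -0.078, 0]],
    [[0, 0, 0], [0.187, -0.078, 0]],
    [[0, 0, 0], [0.187, -0.078, 0]],
  ],
)

```text
time_s: 46.1
tool_pos: [0.5066, 0.3713, 0.0887]
tool_rot: [179.9, -11.6, 67.5]
force: [-0.0, 0.1, -1.4]
grip_width: 0.0535
```

```bash
python3 - <<'E'
from fit import *
o=env.get_obs(); t=o["tool_pos"]; print(t,o["tool_rot"],o["grip_width"],o["force"])
q=[.5037,.3617,np.radians(67.5)]
c,s=np.cos(q[2]),np.sin(q[2]); d=t[:2]-q[:2]; print("tray coords",c*d[0]+s*d[1],-s*d[0]+c*d[1])
p=shot("scene"); B=(175,230,245,310); save(p,"t13.png",B,7)
from scipy.spatial.transform import Rotation as R
M=R.from_euler("xyz",o["tool_rot"],degrees=True).as_matrix()
P=[t+M@[.044,j*.027,-h] for j in(1,-1) for h in(0,.012)]
print(((proj(p,P)-B[:2]+.4)*7).round().tolist())
E
```

```text
[0.50664028 0.37127715 0.08869096] [179.94868284 -11.64131808  67.52072354] 0.0535409420692757 [-0.0232622   0.1038017  -1.43303626]
tray coords 0.0099733299464198 0.0009485514630545298
[[26.0, 315.0], [27.0, 294.0], [109.0, 415.0], [110.0, 395.0]]
```

View pics/t13.png

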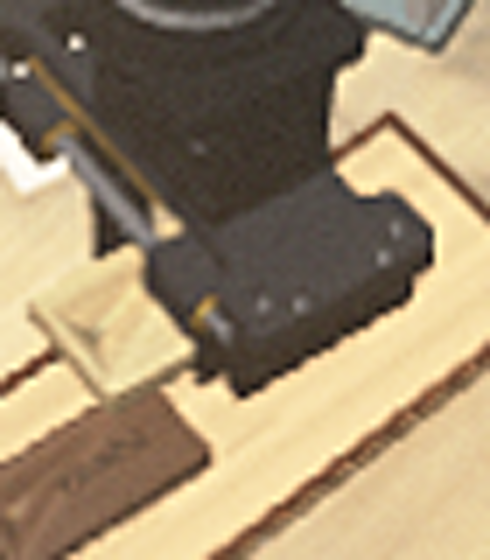

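>>> apply_moves(
  targets=[
    [[0, 0, -30], [0, 0, 0]],
    [[0, 0, -50], [0, 0, 0]],
    [[0, 0, -62], [0, 0, 0]],
    [[0, 0, -67], [0, 0, 0]],
    [[0, 0, -68], [0, 0, 0]],
    [[0, 0, -68], [0, 0, 0]],
  ],
)

```text
time_s: 46.75
tool_pos: [0.5066, 0.3708, 0.0204]
tool_rot: [179.9, -11.7, 67.5]
force: [-0.5, 0.8, 0.1]
grip_width: 0.0537
```

>>> apply_moves(
  targets=[
    [[0, 0, -1], [0, 0, 0]],
    [[0, 0, -1.5], [0, 0, 0]],
    [[0, 0, -1.5], [0, 0, 0]],
  ],
)

```text
time_s: 47.05
tool_pos: [0.5068, 0.3703, 0.019]
tool_rot: [179.9, -11.7, 67.5]
force: [-0.0, -0.5, 2.4]
grip_width: 0.0535
```

>>> apply_moves(
  targets=[
    [[0, 0, 0], [0, 0, 0]],
    [[0, 0, 0], [0, 0, 0]],
    [[0, 0, 0], [0, 0, 0]],
    [[0, 0, 0], [0, 0, 0]],
    [[-1, -3, 15], [0, 0, 0]],
    [[-3.5, -8.5, 45], [0, 0, 0]],
    [[-7, -17, 90], [0, 0, 0]],
    [[-7, -60, 120], [0, 0, 0]],
  ],
  hand=64,
)

```text
time_s: 47.85
tool_pos: [0.4979, 0.3177, 0.1413]
tool_rot: [179.9, -12.0, 68.0]
force: [1.5, -0.4, 1.2]
grip_width: 0.0636
```

>>> apply_moves(
  targets=[
    [[20, -40, 20], [-0.09, 0.038, 0]],
    [[40, -80, 20], [-0.187, 0.078, 0]],
    [[50, -120, 20], [-0.187, 0.078, 0]],
    [[60, -160, 20], [-0.187, 0.078, 0]],
    [[60, -200, 20], [-0.187, 0.078, 0]],
    [[60, -200, 20], [-0.187, 0.078, 0]],
  ],
)

```text
time_s: 48.45
tool_pos: [0.5604, 0.104, 0.157]
tool_rot: [179.9, 0.2, 66.9]
force: [0.7, -0.2, 1.1]
grip_width: 0.064
```

```bash
python3 - <<'E'
from fit import *
o=env.get_obs(); t=o["tool_pos"]; print(t,o["tool_rot"],o["force"])
q=[.5037,.3617,np.radians(67.5)]
p=shot("top")
for r in env.regions_of(p,"sample_0"):
    if r["rect"][0]<200:
        c,L,W,a=rect(p,r["region"],.028); d=c/1e3-q[:2]; C,S=np.cos(q[2]),np.sin(q[2]); print(r["rect"],c,L,W,a,"tray",C*d[0]+S*d[1],-S*d[0]+C*d[1])
for n in("wax_tin","masking_tape"): print(n,env.regions_of(p,n)[0]["rect"])
p2=shot("scene"); a=cv2.resize(p2["image"][230:315,165:265],None,fx=6,fy=6,interpolation=cv2.INTER_CUBIC)
cv2.imwrite("pics/fin.png",a[:,:,::-1])
E
```

```text
[0.56040779 0.10397533 0.15695044] [179.91174501   0.22211415  66.88829935] [ 0.73450998 -0.24368424  1.0786355 ]
[119.6, 166.4, 134.9, 182.8] [531.89404 434.4823 ] 50.807465 47.26541 66.78561 tray 0.07803147054466418 0.0018046971873024661
[130.9, 167.2, 161.2, 191.7] [506.8499  368.31213] 94.482025 55.141254 64.90239 tray 0.007314211537152095 -0.00037976532486005184
wax_tin [312.2, 109.2, 329.6, 129.2]
masking_tape [293.6, 229.3, 320.6, 256.4]
```

```bash
python3 - <<'E'
from fit import *
q=np.array([.5037,.3617,np.radians(67.5)])
p=shot("scene")
for r in env.regions_of(p,"sample_2"):
    if r["rect"][1]>220: print(r["conf"],r["rect"],rect(p,r["region"],.028),np.median(p["image"][r["region"]],0))
t=shot("top")
for r in env.regions_of(t,"sample_2"):
    if 125<r["rect"][0]<140: print("fit",*box(t,r["region"],.0864,.054,.0295,np.array([.5075,.3707,np.radians(67.5)])))
for r in env.regions_of(t,"grip_mid")[:1]:
    v,u=np.where(r["region"]); print("grip",r["conf"],ray(t,(u.mean(),v.mean()),.115))
o=env.get_obs(); print(o["force"],o["time_s"])
E
```

```text
0.94 [184.1, 270.7, 218.7, 302.6] (array([505.24475, 371.31656], dtype=float32), np.float32(87.10278), np.float32(60.7588), np.float32(64.33142)) [226. 200. 147.]
0.93 [170.7, 291.4, 197.8, 311.6] (array([525.132  , 430.65973], dtype=float32), np.float32(66.59078), np.float32(51.27555), np.float32(63.575623)) [128. 100.  77.]
fit [0.50642472 0.36883622 1.19437133] 4.58345890045166
[ 5.71913011e-01  2.29656534e-05 -7.18700594e-01] 48.95
```

```bash
python3 -c "
from cell import env
print(env.sign_off())"
```

```text
the job is handed in; nothing more can be done
None
```

I did the whole job in the order asked and handed it in at about 49 s of robot time. The sign-off gives no verdict.

**Samples:** Two loose samples were present. I took them as sample_0 (the dark one, 46 × 88 mm) and sample_2 (the pale one, 54 × 88 mm), from colour and measured size. I left the yellow and green look-alikes alone.

**Rub test:**
- **Pads:** The dark sample went on pad_2 and the pale one on pad_1. The first lowering of the dark one met a 12 N contact, so I lifted it, moved it 3 mm and laid it again.
- **Zero button:** I pressed it to its hard stop, with the tool at z = 67 mm and 21 N on it, then let it up fully.
- **Crank:** I wound it four clockwise turns at 3.2 s each, plus about 0.1 rad to bring the grip back to parked. It was let go at x = 436, y = 12 mm, on the far side from the pads, and a picture taken just after shows it there. Wrist forces during winding stayed around 20 N or less in the readings between moves.

**Shingling:** The dark sample has its end about 10 mm up on the header bar. The pale one overlaps it by about 36 mm (0.41 of its length).

**Last checks:**
- **Row:** The top-camera fit put the pale sample at 68.4° against the tray's 67.5°. The rougher outlines gave 64–65°, which I put down to side faces showing in the outline.
- **Bystanders:** The wax tin and tape still show within a pixel or two of where they started.
- **Not confirmed:** The picture viewer's limit was used up, so I checked the final row by numbers only. My last attempt to re-detect the grip found nothing, probably because the arm was in the way.

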